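# Fit the arbor's keyed spacers from the tight tin

### The job

Fit all the keyed spacers from the green-lidded tin onto the grey arbor: the lid is so tight that the base comes up with it, so first slide the closed tin along the bench, all the way into the plywood jig against its end stop, where the orange lips hold its foot down, then draw the lid straight up and set it aside. Put every spacer over the arbor's shaft, turn it until its tab drops into the keyway and bring it fully down. When all are on, press the lid back onto the tin, fully home; never let the tin's base come up off the bench, and leave the glue bottle, mug and wood offcut alone.

Things in the scene. Friction and masses are not known exactly. Their poses are not given: they have to be found in the camera images.
- lid_mid (a point): Green lid: upside-down open box, 172 long (x) x 58 wide (y) x 74 mm high, 2.5 mm walls, 150 g. Point: its centre, 37 mm above its lower rim (42 mm over the bench when fully on); z up. Grip it across its width. Sprung strips hold it: 8 to 14 N to draw, free after 35 mm; 15 to 25 N to press back on. Spacers stand 65 mm above its resting rim: raise it 75 mm or more before going sideways.
- tin_foot (a point): Tin base, loose, 0.27 kg: steel foot plate 176 (x) x 80 (y) x 5 mm, 11 mm beyond the lid's long sides; on it a solid insert 162 x 50 mm up to 43 mm, tapering to 153 x 41 at 55 mm. On its centre line four bosses (22 mm wide, tops at 61 mm) at x = -60, -20, 20, 60 mm, each with a pin 7 mm wide, 6 mm tall, carry the spacers. Point: centre of the underside; z up. Must stay on the bench.
- jig_mid (a point): Hold-down jig, fixed: two plywood rails 86 mm apart, orange lips 66 mm apart over them (undersides at 8 mm, tops at 13 mm), end stop, flared mouth. Point: on the bench, where the tin's centre is when home; x: the way the tin slides in, lengthwise, either end first. Stop's face at x = 89 mm, lips from x = -40 to 90 mm, flare begins at x = -98 mm.
- arbor_foot (a point): Arbor, fixed: grey block 90 x 90 x 20 mm, flange 40 mm wide with top at 30 mm, shaft 16 mm thick up to 76 mm with a keyway (8 mm wide, cut to 3 mm from the axis) all down it, thin nose 6 mm thick up to 84 mm. Point: centre of the underside, on the axis; x points out of the keyway (marked red). Spacers stack on the flange: centres at 34.5 mm, then 9 mm higher each.
- glue: Bystander: white glue bottle, 52 mm diameter, 130 mm tall, loose; origin at the centre of its underside. Leave alone.
- mug: Bystander: blue cup, 76 mm diameter, 85 mm tall, loose; origin at the centre of its underside. Leave alone.
- offcut: Bystander: wood offcut 70 x 120 x 30 mm, loose; origin at the centre of its underside. Leave alone.
- spacer0_mid (a point): Keyed steel spacer 1 of 4 (may be absent): 36 mm outside, 19 mm bore, 9 mm thick, 50 g; one brass tab 5 mm wide reaches in from the bore to 4.5 mm from the axis, marked by a red tick on top. Point: its centre, half-way up; x points at the tab, z along its axis. Starts flat on a boss in the closed tin, tab within 55 degrees of the tin's x. With its tab off the keyway it stays on top of the shaft.
- spacer1_mid (a point): Keyed steel spacer 2 of 4 (may be absent): 36 mm outside, 19 mm bore, 9 mm thick, 50 g; one brass tab 5 mm wide reaches in from the bore to 4.5 mm from the axis, marked by a red tick on top. Point: its centre, half-way up; x points at the tab, z along its axis. Starts flat on a boss in the closed tin, tab within 55 degrees of the tin's x. With its tab off the keyway it stays on top of the shaft.
- spacer2_mid (a point): Keyed steel spacer 3 of 4 (may be absent): 36 mm outside, 19 mm bore, 9 mm thick, 50 g; one brass tab 5 mm wide reaches in from the bore to 4.5 mm from the axis, marked by a red tick on top. Point: its centre, half-way up; x points at the tab, z along its axis. Starts flat on a boss in the closed tin, tab within 55 degrees of the tin's x. With its tab off the keyway it stays on top of the shaft.
- spacer3_mid (a point): Keyed steel spacer 4 of 4 (may be absent): 36 mm outside, 19 mm bore, 9 mm thick, 50 g; one brass tab 5 mm wide reaches in from the bore to 4.5 mm from the axis, marked by a red tick on top. Point: its centre, half-way up; x points at the tab, z along its axis. Starts flat on a boss in the closed tin, tab within 55 degrees of the tin's x. With its tab off the keyway it stays on top of the shaft.

How it is judged (in metres and radians):
On the way, in this order (a step that is already met when the one before it is completed fails the run):
1. the closed tin is home in the jig, lid still on (x of tin_foot in the frame of jig_mid between -0.012 and 0.012 m and y of tin_foot in the frame of jig_mid between -0.008 and 0.008 m and angle between the x axis of tin_foot and the x axis of jig_mid, either way round below 0.1 rad and distance between lid_mid and tin_foot below 0.05 m), for 0.2 s.
2. the lid is drawn clear above the base while the jig holds the base down (x of tin_foot in the frame of jig_mid between -0.012 and 0.012 m and y of tin_foot in the frame of jig_mid between -0.008 and 0.008 m and angle between the x axis of tin_foot and the x axis of jig_mid, either way round below 0.1 rad and z of lid_mid in the frame of tin_foot above 0.095 m and height (world z) of tin_foot below 0.01 m), for 0.1 s.
At the end, for the whole second after the job is handed in: Lid back on the tin, its rim within 4 mm of the foot; tin flat on the bench; every spacer present on the shaft with its tab in the keyway, flat (0.15 rad), within 6 mm of the axis, its centre at most 66 mm above the bench (z of lid_mid in the frame of tin_foot below 0.046 m and distance between lid_mid and tin_foot below 0.047 m and angle between the z axis of lid_mid and the z axis of tin_foot, either way round below 0.05 rad and height (world z) of tin_foot below 0.006 m and angle between tin_foot's own z axis and vertical below 0.08 rad and z of each of spacer0_mid, spacer1_mid, spacer2_mid, spacer3_mid in the frame of arbor_foot below 0.066 m and horizontal distance between each of spacer0_mid, spacer1_mid, spacer2_mid, spacer3_mid and arbor_foot below 0.006 m and angle between the z axis of each of spacer0_mid, spacer1_mid, spacer2_mid, spacer3_mid and the z axis of arbor_foot, either way round below 0.15 rad); the robot touches nothing.
It fails at once if the tin's base comes more than 15 mm up off the bench (height (world z) of tin_foot above 0.015 m).
It fails at once if the glue is disturbed (moved over 25 mm) (distance of glue from where it was at the start of the episode above 0.025 m).
It fails at once if the mug is disturbed (moved over 25 mm) (distance of mug from where it was at the start of the episode above 0.025 m).
It fails at once if the offcut is disturbed (moved over 25 mm) (distance of offcut from where it was at the start of the episode above 0.025 m).
Of spacer0, spacer1, spacer2, spacer3 only 3 to 4 are there at a start; the rules pass over those that are not, and their reading is None.
At some moment in a run one of tin may be knocked a few centimetres aside while the robot is not near it.
Once in a run the grip may slacken for a moment while it holds something.
It also fails if it takes over 200 s, if anything falls off the work surface, if the arm or the gripper's body presses on something with over 40 N, if the wrist force passes 120 N, or if a joint passes its speed limit or range.

### The arm

A 7-joint arm with a two-finger parallel gripper is mounted at the origin on the work surface. World frame = base frame: x ahead of the robot, y to its left, z up, the work surface at z = 0. Lengths are in m, angles in degrees, forces in N, time in s.
With the tool pointing down it reaches from about 0.35 to 0.9 m from the base axis. Payload 19.9 kg.
Tool frame: the origin (TCP) lies between the finger pads; the fingertips stand 14 mm ahead of it and the grasp point (between the pads) lies 5 mm behind it; z points along the fingers, y is the line along which they close (so a half turn about z gives the same grasp; the last joint's range is limited). The gripper opens to 85 mm and grips with 20 to 120 N. Pads are 22 mm wide; open, the fingers measure 114 mm over their backs; the gripper's body (76 mm by 85 mm) begins 54 mm behind the grasp point. The pads swing forward as they close: fully open they stand 13 mm farther back than shut.
Start: joints at [65.919, 23.915, -0.59, 92.452, 0.269, 63.638, -3.037], TCP at [0.231, -0.581, 0.206] pointing down, gripper open.
Joint ranges: [-161.28, 161.28], [-22.2, 115.67], [-73.04, 71.86], [3.21, 147.25], [-68.34, 248.33], [10.77, 114.83], [-161.83, 161.83]. Speed limits (degrees/s): [108.29, 108.29, 136.94, 136.94, 172.46, 172.46, 172.46].

### API

Orientations are given as [roll, pitch, yaw] about the fixed x, y, z axes, in that order (R = Rz(yaw) Ry(pitch) Rx(roll)).
In Python, from bench import arm gives the robot as it stands.
- The arm moves only by the tool step_arm, never from a script. Its argument "rows" is a list of rows, each an object with "grip": the finger opening in mm, from 0 to 85.4; "translation": the shift along the tool's x, y, z in mm, a list of three; "roll": the turn about the tool's z in degrees. In form: [{"grip": grip, "translation": [x, y, z], "roll": roll}, ...]. A call has 1 to 12 rows; each row is the pose to reach, as a shift and turn from the pose commanded when the call began, along the tool's axes at that moment; what a row does not reach only later rows make up. A row lasts 1/12 s, in which the tool goes at most 41.7 mm and 7.16 degrees, less where a joint would pass 70% of its speed; a pose out of reach is approached as far as the arm can. A call with a gripper value outside its range is refused whole. The fingers move at their own pace and stop on an object; "grip_force" is the grip in N (left out, the last holds). Time passes only in rows, so rows that repeat a pose let the fingers close. It gives the time, the measured TCP pose, the force, the opening and the grip force at its end, in the units of the state.
- arm.get_state(): the state, without advancing time (a new reading comes with each control period).
- arm.get_image(name): name is "side" or "top" or "wrist"; returns (picture, depth): 480x640x3 uint8, red, green, blue; 480x640 float32, m along the optical axis (not along the pixel's ray), 0 where there is no reading.
- arm.camera_params(name): a dict with "fx", "fy", "cx", "cy" (pixels), "R" (3x3) and "t" (3): a world point X has camera coordinates R X + t. Camera axes: x right, y down, z forward; pixel columns grow to the right and rows downward; lengths in m; the calibration is good to about 2 mm. A picture is of the moment at which its call begins: read the wrist's pose just before it. camera_params takes no time and is no camera call; for the wrist camera it gives the pose at the moment of the call.
- arm.job_done(): hands the job in; it is judged then, once.
The state is a dict: "time": time; "q": joint angles; "joint_vel": joint speeds; "effort": joint torques, N m; "tool_pos": TCP position; "tcp_rot": TCP orientation; "wrist_force": force on the tool from outside, world axes, zero at the start; "ft_torque": the same for the moment, N m; "finger_gap": finger opening in m; "grip_force": force on a finger pad.
Only numpy, scipy, OpenCV 4.12 (cv2) and the standard library are available. Lean on these libraries where they do the work, as an engineer would, in place of code of your own. Each camera call takes 0.05 s, during which the arm holds its last target. There are 200 camera calls.

## Working session

There is one attempt and no reset: what is moved stays moved. The work goes in short steps, Python scripts to look and compute and a tool call to move; the robot and the scene stay as the last step left them, time stands still between calls to the robot, and variables do not carry over. Pictures are saved under pics/ and viewed, at most 14 in all, crops included, and the job is handed in when it is done.

Besides the shell and the picture viewer there is one more tool, called as name(argument=value, ...), one argument or row to a line, values as JSON. step_arm: Moves the arm, as the interface text tells. Its arguments: {"type":"object","properties":{"rows":{"type":"array","items":{"type":"object","properties":{"grip":{"type":"number"},"translation":{"type":"array","items":{"type":"number"}},"roll":{"type":"number"}}}},"grip_force":{"type":"number"}},"required":["rows"]}

```bash
mkdir -p pics
cat > h.py <<'E'
import numpy as np, cv2
from bench import arm
from scipy.spatial.transform import Rotation as Ro
def snap(name,fn):
    p=arm.camera_params(name); im,d=arm.get_image(name)
    np.savez('pics/'+fn+'.npz',im=im,d=d,**{k:np.array(v) for k,v in p.items()})
    cv2.imwrite('pics/'+fn+'.png',im[:,:,::-1]); return im,d,p
def load(fn):
    z=np.load('pics/'+fn+'.npz'); return z['im'],z['d'],z
def ray(p,u,v,z):
    R=np.array(p['R']);t=np.array(p['t']);c=-R.T@t
    r=R.T@np.array([(u-p['cx'])/p['fx'],(v-p['cy'])/p['fy'],1]); return c+r*(z-c[2])/r[2]
def cloud(d,p):
    v,u=np.mgrid[0:480,0:640]
    X=np.stack([(u-p['cx'])/p['fx']*d,(v-p['cy'])/p['fy']*d,d],-1)
    return (X-np.array(p['t']))@np.array(p['R'])
def proj(p,X):
    c=np.array(p['R'])@np.array(X)+np.array(p['t']); return p['fx']*c[0]/c[2]+p['cx'],p['fy']*c[1]/c[2]+p['cy']
def tool(X):
    "world point -> shift in tool axes (mm)"
    s=arm.get_state(); R=Ro.from_euler('xyz',s['tcp_rot'],degrees=True).as_matrix()
    return np.round(R.T@(np.array(X)-s['tool_pos'])*1000,1)
E
python3 - <<'E'
from h import *
s=arm.get_state();print(s)
for n in('top','side'):
    im,d,p=snap(n,n+'0');print(n,p)
E
```

```text
{'time': 0.0, 'q': array([65.91737158, 23.94993358, -0.58923757, 92.48506375,  0.27125492,
       63.6372878 , -3.0369407 ]), 'joint_vel': array([-0.00290418, -0.08324817,  0.00935709, -0.04931585,  0.04383496,
       -0.04625931, -0.00161252]), 'effort': array([-9.76852207e-04, -8.64463806e+01,  6.78468291e-01, -4.34906924e+01,
        1.90911553e-02,  7.47603248e-03, -9.72378189e-06]), 'tool_pos': array([ 0.23097165, -0.58035568,  0.20574312]), 'tcp_rot': array([-1.79929383e+02,  7.45645015e-03,  2.17049504e+01]), 'wrist_force': array([ 0.42048142,  0.26810267, -0.19515706]), 'ft_torque': array([0.04076167, 0.00176961, 0.02503206]), 'grip_force': 0.0, 'finger_gap': 0.08578766217290974}
top {'fx': 573.5734761758534, 'fy': 573.5734761758534, 'cx': 314.478422313044, 'cy': 245.92525033245315, 'R': array([[-0.07464868, -0.99718163, -0.00750855],
       [-0.97116114,  0.07440641, -0.22651649],
       [ 0.22643677, -0.00961714, -0.97397839]]), 't': array([0.05559709, 0.64345365, 0.95283151])}
side {'fx': 435.6964377854186, 'fy': 435.6964377854186, 'cx': 317.41448527268875, 'cy': 242.5085700685436, 'R': array([[-0.95725168, -0.28924929, -0.00201899],
       [-0.22253355,  0.74088354, -0.63369583],
       [ 0.18479191, -0.6061571 , -0.77357968]]), 't': array([0.63972154, 0.19401654, 0.83203507])}
```

View pics/top0.png

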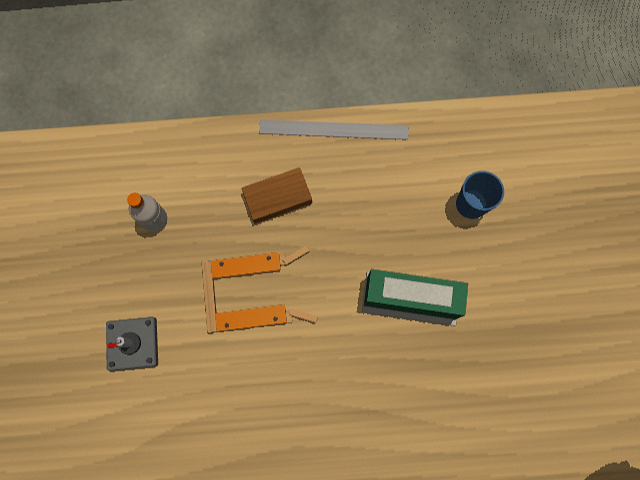

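View pics/side0.png

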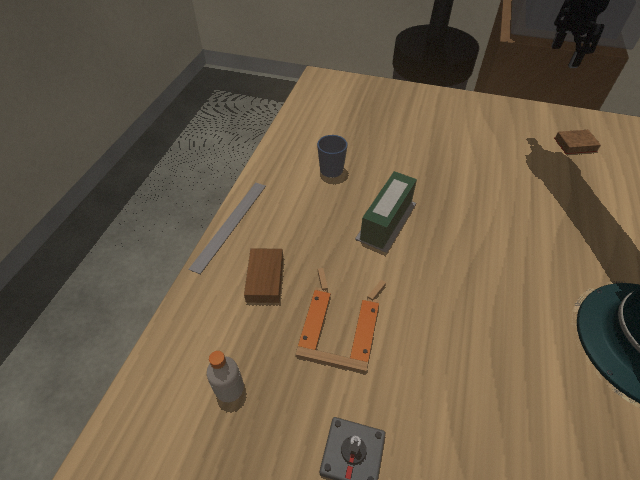

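Top view: lid top at about (417,293), the jig mouth faces it with its stop at u≈209, and the arbor is at (130,343) with its red keyway mark to the left. Now I'll work out the poses.

Run:
```python
from h import *
im,d,p=load('top0'); X=cloud(d,p)
hsv=cv2.cvtColor(im,cv2.COLOR_RGB2HSV)
u0=np.mgrid[0:480,0:640][1]; v0=np.mgrid[0:480,0:640][0]
# lid top
m=(X[...,2]>.07)&(X[...,2]<.086)&(u0>350)&(u0<480)&(v0>255)&(v0<335)
r=cv2.minAreaRect((X[m][:,:2]*1000).astype(np.float32)); print('lid',r,np.median(X[m][:,2]),m.sum())
# orange lips, intersect with z=13 plane
o=((hsv[...,0]>8)&(hsv[...,0]<18)&(hsv[...,1]>200)&(hsv[...,2]>150)&(u0>195)&(u0<300)&(v0>240)).astype(np.uint8)
n,l,s,c=cv2.connectedComponentsWithStats(o)
for i in range(1,n):
    if s[i,4]<200: continue
    v,u=np.where(l==i); P=np.array([ray(p,a,b,.013)[:2]*1000 for a,b in zip(u,v)])
    r=cv2.minAreaRect(P.astype(np.float32)); print('lip',r,cv2.boxPoints(r).round(0).tolist())
# arbor block top
m=(X[...,2]>.012)&(X[...,2]<.024)&(u0>90)&(u0<175)&(v0>300)&(v0<385)
r=cv2.minAreaRect((X[m][:,:2]*1000).astype(np.float32)); print('arbor',r,np.median(X[m][:,2]),m.sum())
m=(X[...,2]>.065)&(X[...,2]<.09)&(u0>90)&(u0<175)&(v0>300)&(v0<385)
print('shaft',X[m].mean(0),m.sum())
for a,b,z,n in((112,345,.06,'red'),(120,342,.084,'nose'),(150,212,0,'glue'),(475,205,0,'mug'),(276,192,.03,'offcut')): print(n,ray(p,a,b,z))
cv2.imwrite('pics/c1.png',cv2.hconcat([cv2.resize(im[310:380,95:170,::-1],(525,490),interpolation=cv2.INTER_CUBIC)]))
```

```text
lid ((550.1793823242188, -166.3033447265625), (172.5081024169922, 59.27633285522461), 77.23233032226562) 0.079062908007614 3294
lip ((633.6639404296875, 139.21826171875), (32.15922164916992, 128.84339904785156), 2.7827465534210205) [[614.0, 203.0], [621.0, 74.0], [653.0, 76.0], [647.0, 204.0]]
lip ((533.7929077148438, 134.3724365234375), (32.15418243408203, 129.00112915039062), 2.8177733421325684) [[515.0, 198.0], [521.0, 69.0], [553.0, 71.0], [547.0, 200.0]]
arbor ((504.19036865234375, 354.0546875), (90.47760772705078, 91.7288589477539), 1.5527938604354858) 0.019993859078287053 1960
shaft [0.50308957 0.35220436 0.07584174] 73
red [0.49864482 0.37329885 0.06      ]
nose [0.50067587 0.3512075  0.084     ]
glue [0.75545493 0.32151174 0.        ]
mug [ 0.72085345 -0.31227714  0.        ]
offcut [0.76723505 0.07187062 0.03      ]
```

View pics/c1.png

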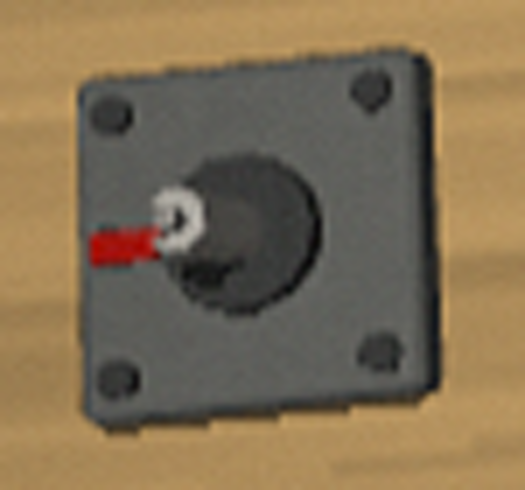

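Jig home is about (585,112), yaw 92.8°. The tin is at (550,-166), yaw 77.2°. The arbor is at (504,353), with the keyway at yaw ≈91.6°. Next I go above the tin.

Run:
```python
from h import *
print(tool([.550,-.166,.25]), ray(load('top0')[2],112.1,345.3,.02))
```

```text
[ 449.6 -267.1  -43.9] [0.50145715 0.38717724 0.02      ]
```

step_arm(
  rows=[
    {"grip": 85,"translation": [0,0,-44],"roll": 0},
    {"grip": 85,"translation": [450,-267,-44],"roll": -55.5},
    {"grip": 85,"translation": [450,-267,-44],"roll": -55.5},
    {"grip": 85,"translation": [450,-267,-44],"roll": -55.5},
    {"grip": 85,"translation": [450,-267,-44],"roll": -55.5},
    {"grip": 85,"translation": [450,-267,-44],"roll": -55.5},
    {"grip": 85,"translation": [450,-267,-44],"roll": -55.5},
    {"grip": 85,"translation": [450,-267,-44],"roll": -55.5},
    {"grip": 85,"translation": [450,-267,-44],"roll": -55.5},
    {"grip": 85,"translation": [450,-267,-44],"roll": -55.5},
    {"grip": 85,"translation": [450,-267,-44],"roll": -55.5},
    {"grip": 85,"translation": [450,-267,-44],"roll": -55.5},
  ],
)

```text
time: 1.1
tool_pos: [0.5116, -0.2158, 0.2501]
tcp_rot: [-180.0, 0.0, 77.2]
wrist_force: [0.1, -1.6, 0.4]
finger_gap: 0.0851
grip_force: 0.0
```

step_arm(
  rows=[
    {"grip": 85,"translation": [0,0,0],"roll": 0},
    {"grip": 85,"translation": [0,0,0],"roll": 0},
    {"grip": 85,"translation": [0,0,0],"roll": 0},
    {"grip": 85,"translation": [0,0,0],"roll": 0},
  ],
)

```text
time: 1.43
tool_pos: [0.5102, -0.2187, 0.2499]
tcp_rot: [-180.0, 0.0, 77.1]
wrist_force: [-0.8, 0.7, -0.0]
finger_gap: 0.0849
grip_force: 0.0
```

Run:
```python
from h import *
im,d,p=snap('wrist','w1'); X=cloud(d,p)
s=arm.get_state(); print(s['time'],s['tool_pos'],s['tcp_rot'],s['q'].round(1))
m=(X[...,2]>.073)&(X[...,2]<.086)&(d>0)
print(cv2.minAreaRect((X[m][:,:2]*1000).astype(np.float32)),np.median(X[m][:,2]))
im,d,p=snap('top','top1'); X=cloud(d,p)
m=(X[...,2]>.073)&(X[...,2]<.084)&(d>0)&(X[...,1]<0)&(X[...,0]<.68)
print(cv2.minAreaRect((X[m][:,:2]*1000).astype(np.float32)))
```

```text
1.4833 [ 0.51015186 -0.21880577  0.24993259] [-1.79973395e+02  1.74019886e-02  7.70928915e+01] [ 38.8  15.8 -22.7  99.    6.6  66.5   1.3]
((642.717041015625, -208.6807098388672), (178.71240234375, 299.94476318359375), 65.126953125) 0.07987938530987228
((549.9275512695312, -166.36251831054688), (173.0016632080078, 58.61409378051758), 77.43148040771484)
```

View pics/w1.png

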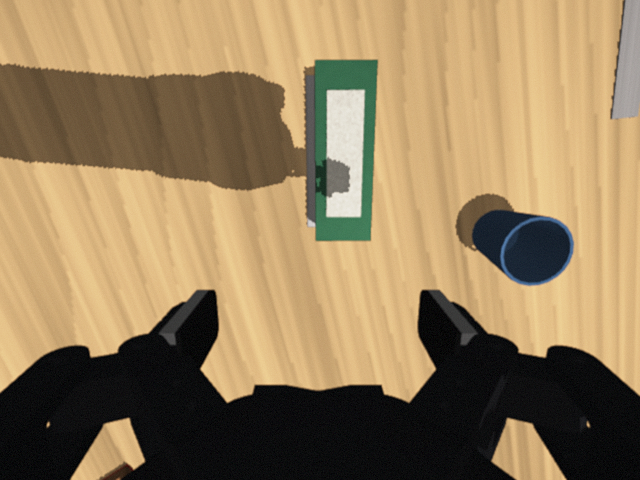

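step_arm(
  rows=[
    {"grip": 85,"translation": [60,27,0],"roll": 0},
    {"grip": 85,"translation": [60,27,40],"roll": 0},
    {"grip": 85,"translation": [60,27,80],"roll": 0},
    {"grip": 85,"translation": [60,27,120],"roll": 0},
    {"grip": 85,"translation": [60,27,150],"roll": 0},
    {"grip": 85,"translation": [60,27,180],"roll": 0},
    {"grip": 85,"translation": [60,27,195],"roll": 0},
    {"grip": 85,"translation": [60,27,195],"roll": 0},
    {"grip": 85,"translation": [60,27,195],"roll": 0},
    {"grip": 85,"translation": [60,27,195],"roll": 0},
  ],
)

```text
time: 2.37
tool_pos: [0.5511, -0.1657, 0.0564]
tcp_rot: [179.9, 0.0, 77.2]
wrist_force: [-0.0, -0.4, 0.5]
finger_gap: 0.0849
grip_force: 0.0
```

step_arm(
  grip_force=50,
  rows=[
    {"grip": 45,"translation": [0,0,0],"roll": 0},
    {"grip": 45,"translation": [0,0,0],"roll": 0},
    {"grip": 45,"translation": [0,0,0],"roll": 0},
    {"grip": 45,"translation": [0,0,0],"roll": 0},
    {"grip": 45,"translation": [0,0,0],"roll": 0},
    {"grip": 45,"translation": [0,0,0],"roll": 0},
    {"grip": 45,"translation": [0,0,0],"roll": 0},
    {"grip": 45,"translation": [0,0,0],"roll": 0},
  ],
)

```text
time: 3.03
tool_pos: [0.5504, -0.165, 0.055]
tcp_rot: [-180.0, -0.0, 77.2]
wrist_force: [-0.2, 0.2, -1.1]
finger_gap: 0.0451
grip_force: 0.0
```

Run:
```python
from h import *
im,d,p=snap('top','top2')
s=arm.get_state(); print(s['time'],s['tool_pos'],s['tcp_rot'],s['wrist_force'],s['finger_gap'])
print(tool([.592,.0,.055]),tool([.5849,.1118,.055]))
X=cloud(d,p)
m=(X[...,2]>.073)&(X[...,2]<.084)&(d>0)&(X[...,1]<0)&(X[...,0]<.64)
print(cv2.minAreaRect((X[m][:,:2]*1000).astype(np.float32)))
```

```text
3.0833 [ 0.5504743  -0.16506367  0.05506588] [-1.79995075e+02 -2.90925119e-03  7.72049699e+01] [ 0.63906201 -0.15661158 -0.24688728] 0.04526907150679693
[1.702e+02 3.900e+00 1.000e-01] [ 2.776e+02 -2.770e+01  1.000e-01]
((560.4855346679688, -120.46265411376953), (78.64613342285156, 58.654502868652344), 77.63616180419922)
```

View pics/top2.png

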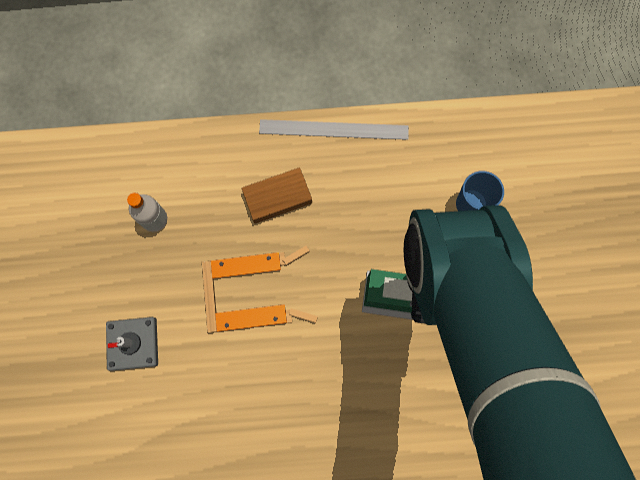

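Run:
```python
from h import *
im,d,p=snap('wrist','w2'); im,d,p=snap('side','s2')
cv2.imwrite('pics/c2.png',cv2.hconcat([cv2.resize(load('w2')[0][:,:,::-1],(400,300)),cv2.resize(im[130:280,300:500,::-1],(400,300))]))
```

```text
(no output)
```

View pics/c2.png

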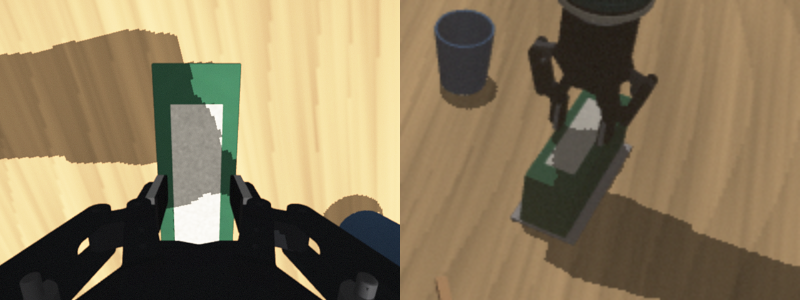

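Run:
```python
from h import *
im,d,p=load('w2');X=cloud(d,p)
print((X[290:345:9,225:275:6]*1000).round(0)[...,[0,1,2]].tolist()[0:6:2])
print((X[330,225:440:10]*1000).round(0).tolist())
im,d,p=load('s2');X=cloud(d,p)
for c,r in((608,140),(605,120),(558,130),(560,110),(582,130),(600,150)):
    a,b=300+(c-400)//2,130+r//2; print(c,r,(X[b,a]*1000).round(0),im[b,a])
```

```text
[[[479.0, -180.0, 1.0], [483.0, -181.0, 1.0], [487.0, -182.0, -0.0], [521.0, -150.0, 91.0], [526.0, -147.0, 100.0], [528.0, -148.0, 99.0], [531.0, -148.0, 99.0], [530.0, -154.0, 85.0], [531.0, -157.0, 79.0]], [[518.0, -149.0, 107.0], [520.0, -150.0, 107.0], [525.0, -147.0, 114.0], [527.0, -147.0, 115.0], [529.0, -148.0, 115.0], [531.0, -149.0, 113.0], [529.0, -155.0, 101.0], [528.0, -162.0, 86.0], [529.0, -166.0, 79.0]], [[525.0, -146.0, 129.0], [527.0, -146.0, 130.0], [529.0, -147.0, 129.0], [527.0, -151.0, 120.0], [529.0, -152.0, 121.0], [529.0, -156.0, 114.0], [528.0, -162.0, 103.0], [526.0, -169.0, 89.0], [526.0, -175.0, 80.0]]]
[[526.0, -146.0, 132.0], [528.0, -147.0, 131.0], [528.0, -152.0, 122.0], [529.0, -157.0, 115.0], [527.0, -168.0, 95.0], [527.0, -177.0, 80.0], [532.0, -177.0, 81.0], [536.0, -179.0, 80.0], [541.0, -180.0, 80.0], [545.0, -181.0, 80.0], [550.0, -182.0, 80.0], [555.0, -183.0, 81.0], [559.0, -184.0, 80.0], [564.0, -186.0, 79.0], [569.0, -186.0, 80.0], [572.0, -172.0, 106.0], [574.0, -164.0, 120.0], [576.0, -157.0, 132.0], [579.0, -159.0, 131.0], [582.0, -159.0, 132.0], [585.0, -160.0, 131.0], [621.0, -245.0, 1.0]]
608 140 [ 517. -153.   92.] [38 35 26]
605 120 [ 526. -146.  126.] [38 33 23]
558 130 [ 574. -166.   79.] [45 43 34]
560 110 [ 575. -162.  112.] [43 31 28]
582 130 [ 548. -173.   79.] [85 82 74]
600 150 [ 523. -150.   77.] [43 47 36]
```

Run:
```python
from h import *
for f,tz in(('w1',.2499),('w2',.0551)):
    im,d,p=load(f);X=cloud(d,p)
    R=np.array(p['R']);print(f,'cam',-R.T@np.array(p['t']),R[2])
    m=(d>0)&(d<.5)&(X[...,2]<tz+.05)&(X[...,2]>(.083 if f=='w2' else .15))
    print(X[m][:,2].min(), np.percentile(X[m][:,2],[0,1,2,5]))
im,d,p=load('w1');X=cloud(d,p)
for u,v in((205,296),(210,310),(195,320),(430,296)): print(u,v,X[v,u].round(3),d[v,u])
im,d,p=load('w2');X=cloud(d,p)
for u,v in((260,290),(255,295),(375,290),(380,295),(262,300)): print(u,v,X[v,u].round(3),d[v,u])
```

```text
w1 cam [ 0.5247934  -0.15421627  0.41809651] [-0.0580281  -0.25204511 -0.96597412]
0.28756453107852664 [0.28756453 0.28834871 0.2888488  0.28951785]
w2 cam [ 0.56488279 -0.1005815   0.22330578] [-0.05708872 -0.2519184  -0.96606314]
0.08300402531406695 [0.08300403 0.08388388 0.08442494 0.08607321]
205 296 [ 0.471 -0.197  0.3  ] 0.12779623
210 310 [ 0.47  -0.204  0.297] 0.13271774
195 320 [ 0.471 -0.2    0.313] 0.11571647
430 296 [ 0.555 -0.216  0.3  ] 0.12787324
260 290 [ 0.53  -0.148  0.099] 0.13385002
255 295 [ 0.529 -0.148  0.104] 0.12933378
375 290 [ 0.575 -0.158  0.099] 0.13442644
380 295 [ 0.576 -0.158  0.105] 0.1279391
262 300 [ 0.53  -0.153  0.098] 0.13633996
```

The crop shows the fingers closed above the lid: their tips are about 30 mm behind the stated TCP. I'll open, go 40 mm lower, and grip.

step_arm(
  rows=[
    {"grip": 85,"translation": [0,0,-10],"roll": 0},
    {"grip": 85,"translation": [0,0,-10],"roll": 0},
    {"grip": 85,"translation": [0,0,-10],"roll": 0},
    {"grip": 85,"translation": [0,0,-10],"roll": 0},
    {"grip": 85,"translation": [0,0,-10],"roll": 0},
    {"grip": 85,"translation": [0,0,-10],"roll": 0},
    {"grip": 85,"translation": [0,0,0],"roll": 0},
    {"grip": 85,"translation": [0,0,10],"roll": 0},
    {"grip": 85,"translation": [0,0,20],"roll": 0},
    {"grip": 85,"translation": [0,0,25],"roll": 0},
    {"grip": 85,"translation": [0,0,25],"roll": 0},
    {"grip": 85,"translation": [0,0,25],"roll": 0},
  ],
)

```text
time: 4.18
tool_pos: [0.5503, -0.1649, 0.0296]
tcp_rot: [-179.9, -0.0, 77.2]
wrist_force: [0.3, -0.1, -0.0]
finger_gap: 0.0849
grip_force: 0.0
```

Run:
```python
from h import *
im,d,p=snap('wrist','w3'); snap('side','s3')
s=arm.get_state(); print(s['tool_pos'],s['wrist_force'],s['finger_gap'])
X=cloud(d,p)
a=load('s3')[0]
cv2.imwrite('pics/c3.png',cv2.hconcat([cv2.resize(im[:,:,::-1],(400,300)),cv2.resize(a[130:280,300:500,::-1],(400,300))]))
```

```text
[ 0.55068636 -0.16503134  0.03028239] [ 0.6719487  -0.31742543  0.24397485] 0.08472145760087722
```

View pics/c3.png

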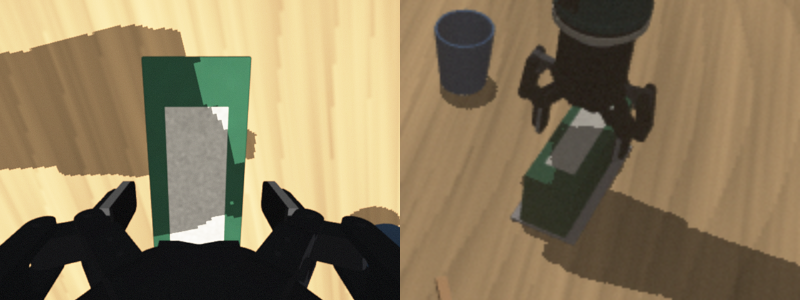

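step_arm(
  rows=[
    {"grip": 85,"translation": [0,0,10],"roll": 0},
    {"grip": 85,"translation": [0,0,20],"roll": 0},
    {"grip": 85,"translation": [0,0,20],"roll": 0},
    {"grip": 50,"translation": [0,0,20],"roll": 0},
    {"grip": 50,"translation": [0,0,20],"roll": 0},
    {"grip": 50,"translation": [0,0,20],"roll": 0},
    {"grip": 50,"translation": [0,0,20],"roll": 0},
    {"grip": 50,"translation": [0,0,20],"roll": 0},
    {"grip": 50,"translation": [0,0,20],"roll": 0},
    {"grip": 50,"translation": [0,0,20],"roll": 0},
  ],
)

```text
time: 5.12
tool_pos: [0.5504, -0.165, 0.0103]
tcp_rot: [-180.0, -0.0, 77.2]
wrist_force: [-4.3, 1.4, 6.4]
finger_gap: 0.0577
grip_force: 55.0
```

Run:
```python
from h import *
s=arm.get_state(); print(s['tool_pos'],s['tcp_rot'],s['wrist_force'],s['finger_gap'],s['grip_force'])
print(tool([.5925,-.06,s['tool_pos'][2]]),tool([.5849,.1118,s['tool_pos'][2]]))
im,d,p=snap('wrist','w4');X=cloud(d,p)
m=(X[...,2]>.083)&(X[...,2]<.11)&(d>0); print(m.sum())
```

```text
[ 0.5504337  -0.16501277  0.0103054 ] [-1.79995175e+02 -3.50255854e-04  7.72068014e+01] [-4.31844536  1.40283378  6.42254556] 0.05767137979590711 54.97658997774124
[111.7  17.8  -0. ] [277.6 -27.7   0. ]
20054
```

Gripped (57.7 mm, 55 N). Slide and turn onto the jig axis in front of the mouth.

step_arm(
  rows=[
    {"grip": 50,"translation": [9,2.4,0],"roll": -1.6},
    {"grip": 50,"translation": [18,4.9,0],"roll": -3.1},
    {"grip": 50,"translation": [27,7.3,0],"roll": -4.7},
    {"grip": 50,"translation": [36,9.8,0],"roll": -6.2},
    {"grip": 50,"translation": [46,12.2,0],"roll": -7.8},
    {"grip": 50,"translation": [55,14.6,0],"roll": -9.4},
    {"grip": 50,"translation": [64,17,0],"roll": -11},
    {"grip": 50,"translation": [73,19.5,0],"roll": -12.5},
    {"grip": 50,"translation": [82,22,0],"roll": -14},
    {"grip": 50,"translation": [91,24.4,0],"roll": -15.6},
    {"grip": 50,"translation": [91,24.4,0],"roll": -15.6},
    {"grip": 50,"translation": [91,24.4,0],"roll": -15.6},
  ],
)

```text
time: 6.17
tool_pos: [0.5953, -0.0804, 0.0104]
tcp_rot: [179.9, -0.1, 92.9]
wrist_force: [3.2, 5.3, 2.9]
finger_gap: 0.0575
grip_force: 55.0
```

Run:
```python
from h import *
s=arm.get_state(); print(s['tool_pos'],s['tcp_rot'],s['wrist_force'],s['finger_gap'],s['grip_force'])
im,d,p=snap('top','top5');X=cloud(d,p)
# jig lip edges in wrist view
im2,d2,p2=snap('wrist','w5')
cv2.imwrite('pics/c5.png',cv2.hconcat([cv2.resize(im2[:,:,::-1],(400,300)),cv2.resize(im[210:360,190:390,::-1],(400,300))]))
```

```text
[ 0.59529422 -0.08037034  0.01035713] [ 1.79905632e+02 -6.67493303e-02  9.28681249e+01] [3.17881065 5.25592048 2.86423545] 0.05751155059732108 55.014229863882065
```

View pics/c5.png

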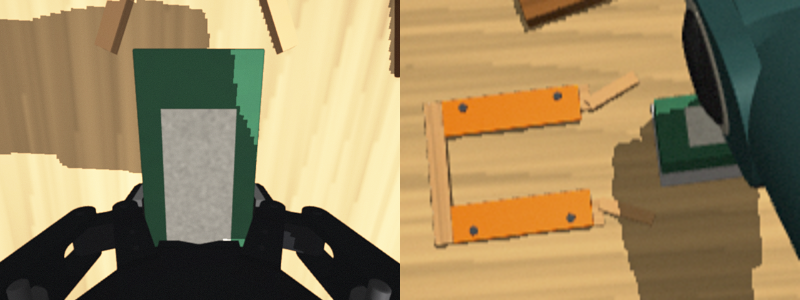

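step_arm(
  rows=[
    {"grip": 50,"translation": [9,-0.5,0],"roll": 0},
    {"grip": 50,"translation": [18,-1,0],"roll": 0},
    {"grip": 50,"translation": [27,-1,0],"roll": 0},
    {"grip": 50,"translation": [36,-1,0],"roll": 0},
    {"grip": 50,"translation": [45,-1,0],"roll": 0},
    {"grip": 50,"translation": [52,-1,0],"roll": 0},
    {"grip": 50,"translation": [58,-1,0],"roll": 0},
    {"grip": 50,"translation": [58,-1,0],"roll": 0},
    {"grip": 50,"translation": [58,-1,0],"roll": 0},
  ],
)

```text
time: 7.02
tool_pos: [0.5906, -0.0233, 0.0103]
tcp_rot: [180.0, -0.0, 92.8]
wrist_force: [-0.8, 4.6, 5.5]
finger_gap: 0.0575
grip_force: 55.2
```

Run:
```python
from h import *
s=arm.get_state(); print(s['tool_pos'],s['tcp_rot'],s['wrist_force'],s['finger_gap'],s['grip_force'])
im,d,p=snap('wrist','w6')
X=cloud(d,p); hsv=cv2.cvtColor(im,cv2.COLOR_RGB2HSV)
R=Ro.from_euler('xyz',s['tcp_rot'],degrees=True).as_matrix()
T=(X-s['tool_pos'])@R*1000
o=(hsv[...,0]>8)&(hsv[...,0]<19)&(hsv[...,1]>200)&(d>0)&(abs(X[...,2]-.013)<.004)
P=T[o]; print(o.sum())
for xb in range(80,200,15):
    q=P[abs(P[:,0]-xb)<4]
    if len(q)>20:
        a=q[q[:,1]<0][:,1]; b=q[q[:,1]>0][:,1]
        print(xb,a.max() if len(a) else None,b.min() if len(b) else None)
m=(X[...,2]>.074)&(X[...,2]<.084)&(d>0)&(hsv[...,0]>60)&(hsv[...,0]<95)
q=T[m]; q=q[(q[:,0]>50)&(q[:,0]<80)]; print('lid',q[:,1].min(),q[:,1].max(),q[:,0].max())
```

```text
[ 0.59056218 -0.0233049   0.01027067] [ 1.79988436e+02 -4.24309512e-02  9.27943234e+01] [-0.81622072  4.61565815  5.4878636 ] 0.05745633743609686 55.20110249519348
3661
95 -32.96885836803543 32.985673089860974
110 -32.765156001755834 32.72716864752144
125 -32.80349540144497 32.80173136814637
lid -28.889899668716545 28.92763047092856 79.99946502675884
```

Centred exactly on the lips. Slide in.

step_arm(
  rows=[
    {"grip": 50,"translation": [12,0,0],"roll": 0},
    {"grip": 50,"translation": [24,0,0],"roll": 0},
    {"grip": 50,"translation": [36,0,0],"roll": 0},
    {"grip": 50,"translation": [48,0,0],"roll": 0},
    {"grip": 50,"translation": [60,0,0],"roll": 0},
    {"grip": 50,"translation": [72,0,0],"roll": 0},
    {"grip": 50,"translation": [84,0,0],"roll": 0},
    {"grip": 50,"translation": [96,0,0],"roll": 0},
    {"grip": 50,"translation": [108,0,0],"roll": 0},
    {"grip": 50,"translation": [118,0,0],"roll": 0},
    {"grip": 50,"translation": [126,0,0],"roll": 0},
    {"grip": 50,"translation": [126,0,0],"roll": 0},
  ],
)

```text
time: 8.07
tool_pos: [0.5845, 0.1029, 0.0103]
tcp_rot: [180.0, -0.0, 92.8]
wrist_force: [-1.3, 6.1, 4.1]
finger_gap: 0.0576
grip_force: 55.3
```

step_arm(
  rows=[
    {"grip": 50,"translation": [2,0,0],"roll": 0},
    {"grip": 50,"translation": [4,0,0],"roll": 0},
    {"grip": 50,"translation": [6,0,0],"roll": 0},
    {"grip": 50,"translation": [8,0,0],"roll": 0},
    {"grip": 50,"translation": [8,0,0],"roll": 0},
  ],
)

```text
time: 8.48
tool_pos: [0.5845, 0.1081, 0.0103]
tcp_rot: [180.0, 0.1, 92.7]
wrist_force: [0.9, -6.1, 7.4]
finger_gap: 0.0575
grip_force: 55.5
```

step_arm(
  rows=[
    {"grip": 50,"translation": [1,0,0],"roll": 0},
    {"grip": 50,"translation": [2,0,0],"roll": 0},
    {"grip": 50,"translation": [2,0,0],"roll": 0},
    {"grip": 50,"translation": [2,0,0],"roll": 0},
  ],
)

```text
time: 8.82
tool_pos: [0.5845, 0.1098, 0.0103]
tcp_rot: [180.0, 0.1, 92.7]
wrist_force: [1.7, -7.5, 8.0]
finger_gap: 0.0574
grip_force: 55.6
```

step_arm(
  rows=[
    {"grip": 50,"translation": [1,0,0],"roll": 0},
    {"grip": 50,"translation": [2,0,0],"roll": 0},
    {"grip": 50,"translation": [3,0,0],"roll": 0},
    {"grip": 50,"translation": [3,0,0],"roll": 0},
  ],
)

```text
time: 9.15
tool_pos: [0.5843, 0.1128, 0.0103]
tcp_rot: [180.0, 0.1, 92.7]
wrist_force: [0.3, -8.0, 7.9]
finger_gap: 0.0576
grip_force: 55.6
```

Run:
```python
from h import *
s=arm.get_state(); print(s['tool_pos'],s['tcp_rot'],s['wrist_force'],s['q'].round(1))
im2,d2,p2=snap('wrist','w7'); im,d,p=snap('side','s7')
X=cloud(d2,p2)
T=(X-s['tool_pos'])@Ro.from_euler('xyz',s['tcp_rot'],degrees=True).as_matrix()*1000
m=(X[...,2]>.074)&(X[...,2]<.084)&(d2>0)&(abs(T[...,1])<28);print('lid end',np.percentile(T[m][:,0],[99,99.9]))
m=(abs(T[...,1])<28)&(T[...,0]>80)&(T[...,0]<140)
for x in range(80,130,4):
    q=X[m&(abs(T[...,0]-x)<2)]; print(x,len(q),q[:,2].mean().round(3) if len(q) else '')
cv2.imwrite('pics/c7.png',cv2.hconcat([cv2.resize(im2[:,:,::-1],(400,300)),cv2.resize(im[240:390,260:460,::-1],(400,300))]))
```

```text
[0.58430839 0.11277148 0.01027945] [1.79984126e+02 8.75266443e-02 9.26772750e+01] [ 0.28224951 -8.00570763  7.89066429] [  4.1  37.3 -23.8 103.6  20.9  43.4 -28.1]
lid end [84.63132085 85.41956427]
80 1614 0.08
84 2725 0.08
88 0 
92 0 
96 1 0.016
100 1173 0.014
104 1225 0.014
108 362 0.013
112 1002 0.001
116 1109 0.001
120 1139 0.001
124 1151 0.001
128 1178 0.001
```

View pics/c7.png

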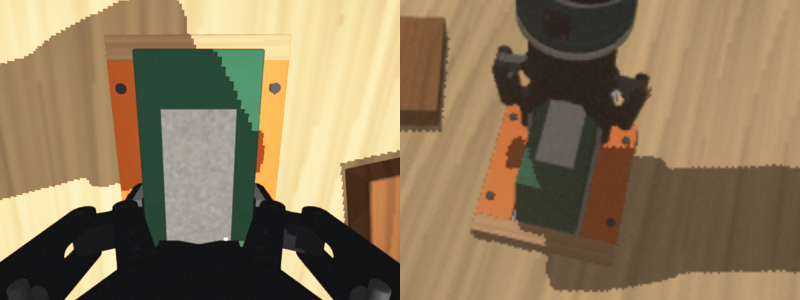

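step_arm(
  rows=[
    {"grip": 50,"translation": [1,0,0],"roll": 0},
    {"grip": 50,"translation": [2,0,0],"roll": 0},
    {"grip": 50,"translation": [2,0,0],"roll": 0},
    {"grip": 50,"translation": [2,0,0],"roll": 0},
  ],
)

```text
time: 9.58
tool_pos: [0.5843, 0.1146, 0.0103]
tcp_rot: [180.0, 0.1, 92.7]
wrist_force: [0.7, -9.4, 7.8]
finger_gap: 0.0574
grip_force: 55.6
```

step_arm(
  grip_force=90,
  rows=[
    {"grip": 45,"translation": [-2,0,0],"roll": 0},
    {"grip": 45,"translation": [-2,0,0],"roll": 0},
    {"grip": 45,"translation": [-2,0,-5],"roll": 0},
    {"grip": 45,"translation": [-2,0,-10],"roll": 0},
    {"grip": 45,"translation": [-2,0,-16],"roll": 0},
    {"grip": 45,"translation": [-2,0,-22],"roll": 0},
    {"grip": 45,"translation": [-2,0,-28],"roll": 0},
    {"grip": 45,"translation": [-2,0,-34],"roll": 0},
    {"grip": 45,"translation": [-2,0,-40],"roll": 0},
    {"grip": 45,"translation": [-2,0,-46],"roll": 0},
    {"grip": 45,"translation": [-2,0,-50],"roll": 0},
    {"grip": 45,"translation": [-2,0,-50],"roll": 0},
  ],
)

```text
time: 10.58
tool_pos: [0.5848, 0.1153, 0.0618]
tcp_rot: [179.9, -0.0, 92.8]
wrist_force: [0.1, -0.4, -1.5]
finger_gap: 0.0569
grip_force: 103.3
```

Run:
```python
from h import *
s=arm.get_state(); print(s['tool_pos'],s['tcp_rot'],s['wrist_force'],s['finger_gap'],s['grip_force'])
im,d,p=snap('side','s8')
cv2.imwrite('pics/c8.png',cv2.resize(im[220:390,230:460,::-1],(690,510)))
```

```text
[0.58475486 0.11534052 0.0618276 ] [ 1.79856867e+02 -2.12115004e-02  9.28100681e+01] [ 0.07459515 -0.36524996 -1.45805385] 0.05693440623693495 103.32777321338654
```

View pics/c8.png

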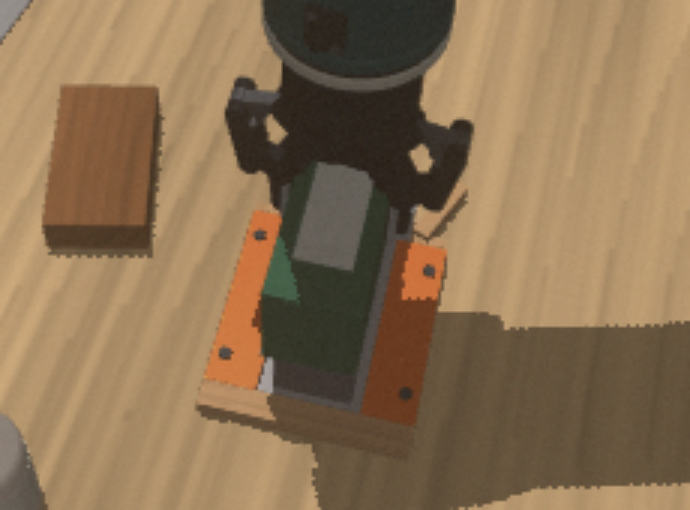

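The lid is drawn and the base is still in the jig. Carry the lid aside.

step_arm(
  rows=[
    {"grip": 45,"translation": [0,0,-15],"roll": 0},
    {"grip": 45,"translation": [0,0,-32],"roll": 0},
    {"grip": 45,"translation": [0,0,-50],"roll": 0},
    {"grip": 45,"translation": [0,0,-50],"roll": 0},
    {"grip": 45,"translation": [-30,-4,-50],"roll": 0},
    {"grip": 45,"translation": [-65,-9,-50],"roll": 0},
    {"grip": 45,"translation": [-100,-14,-50],"roll": 0},
    {"grip": 45,"translation": [-135,-19,-50],"roll": 0},
    {"grip": 45,"translation": [-170,-24,-50],"roll": 0},
    {"grip": 45,"translation": [-205,-29,-50],"roll": 0},
    {"grip": 45,"translation": [-240,-34,-50],"roll": 0},
    {"grip": 45,"translation": [-265,-38,-50],"roll": 0},
  ],
)

```text
time: 11.63
tool_pos: [0.5579, -0.1551, 0.1095]
tcp_rot: [-180.0, 0.0, 92.7]
wrist_force: [0.3, -1.4, -1.4]
finger_gap: 0.0573
grip_force: 103.5
```

Run:
```python
from h import *
s=arm.get_state(); print(s['tool_pos'],s['tcp_rot'],s['wrist_force'],s['finger_gap'],s['grip_force'])
im,d,p=snap('top','top9');X=cloud(d,p)
m=(X[...,2]>.13)&(X[...,2]<.21)&(d>0)&(X[...,1]<0.2)&(X[...,1]>-.1);print(np.median(X[m][:,2]))
for z in (.0613,): # map of bosses/spacers
    h=(X[...,1]>0)&(X[...,1]<.22)&(X[...,0]>.54)&(X[...,0]<.63)&(X[...,2]>.064)&(X[...,2]<.08)&(d>0)
    k,l,st,c=cv2.connectedComponentsWithStats(h.astype(np.uint8))
    for i in range(1,k):
        if st[i,4]>15: print(st[i,4],X[l==i].mean(0).round(4))
cv2.imwrite('pics/c9.png',cv2.resize(im[230:350,180:340,::-1],(800,600),interpolation=cv2.INTER_CUBIC))
```

```text
[ 0.55788113 -0.15507534  0.10946872] [-1.79957697e+02  4.22728148e-02  9.26760466e+01] [ 0.27510872 -1.42885167 -1.41948791] 0.05727260297213712 103.48883494734764
0.17747397873229492
264 [0.5872 0.0524 0.0699]
268 [0.585  0.0919 0.0696]
267 [0.5833 0.1322 0.0698]
268 [0.5816 0.1719 0.0696]
```

View pics/c9.png

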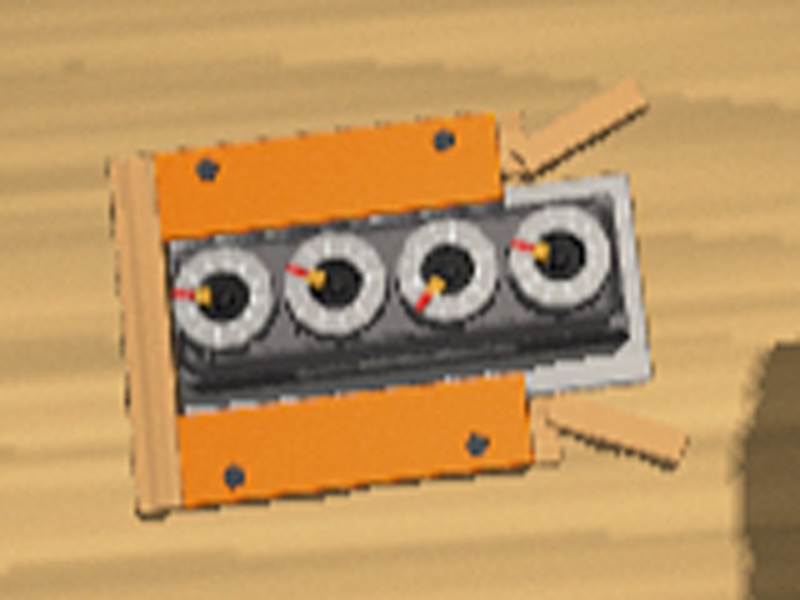

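The crop shows four spacers in the tin, which is home. Red ticks are at about (183,294), (291,268), (424,300) and (518,244), relative to centres at about (222,297), (335,283), (447,268) and (560,255). Set the lid down.

step_arm(
  rows=[
    {"grip": 45,"translation": [0,0,25],"roll": 0},
    {"grip": 45,"translation": [0,0,50],"roll": 0},
    {"grip": 45,"translation": [0,0,75],"roll": 0},
    {"grip": 45,"translation": [0,0,92],"roll": 0},
    {"grip": 45,"translation": [0,0,98],"roll": 0},
    {"grip": 45,"translation": [0,0,100],"roll": 0},
    {"grip": 45,"translation": [0,0,102],"roll": 0},
    {"grip": 45,"translation": [0,0,102],"roll": 0},
  ],
)

```text
time: 12.35
tool_pos: [0.5593, -0.1515, 0.0087]
tcp_rot: [179.9, 0.0, 92.8]
wrist_force: [-0.0, -0.6, -2.6]
finger_gap: 0.0569
grip_force: 103.6
```

Run:
```python
from h import *
p=load('top9')[2]
def w(a,b,z): return ray(p,180+a/5-.4,230+b/5-.4,z)
for c,t in (((222,297),(183,294)),((335,283),(291,268)),((447,268),(424,300)),((560,255),(518,244))):
    C=w(*c,.07);T=w(*t,.07);dd=T-C;print(C.round(4),np.degrees(np.arctan2(dd[1],dd[0])).round(1))
```

```text
[0.581  0.1722 0.07  ] 81.2
[0.5829 0.1321 0.07  ] 66.8
[0.5853 0.0922 0.07  ] 141.0
[0.5869 0.052  0.07  ] 70.8
```

step_arm(
  rows=[
    {"grip": 45,"translation": [0,0,1],"roll": 0},
    {"grip": 45,"translation": [0,0,2],"roll": 0},
    {"grip": 45,"translation": [0,0,3],"roll": 0},
    {"grip": 45,"translation": [0,0,3.5],"roll": 0},
    {"grip": 45,"translation": [0,0,3.5],"roll": 0},
  ],
)

```text
time: 12.77
tool_pos: [0.5592, -0.1517, 0.0054]
tcp_rot: [180.0, 0.0, 92.8]
wrist_force: [-2.9, 0.9, 11.3]
finger_gap: 0.0569
grip_force: 105.3
```

step_arm(
  rows=[
    {"grip": 85,"translation": [0,0,0],"roll": 0},
    {"grip": 85,"translation": [0,0,0],"roll": 0},
    {"grip": 85,"translation": [0,0,0],"roll": 0},
    {"grip": 85,"translation": [0,0,0],"roll": 0},
    {"grip": 85,"translation": [0,0,0],"roll": 0},
    {"grip": 85,"translation": [0,0,-20],"roll": 0},
    {"grip": 85,"translation": [0,0,-50],"roll": 0},
    {"grip": 85,"translation": [0,0,-85],"roll": 0},
    {"grip": 85,"translation": [0,0,-120],"roll": 0},
    {"grip": 85,"translation": [0,0,-140],"roll": 0},
    {"grip": 85,"translation": [0,0,-140],"roll": 0},
  ],
)

```text
time: 13.68
tool_pos: [0.5609, -0.152, 0.1492]
tcp_rot: [179.7, 0.1, 92.8]
wrist_force: [-0.0, -0.1, -0.7]
finger_gap: 0.085
grip_force: 0.0
```

Run:
```python
from h import *
s=arm.get_state(); print(s['tool_pos'],s['tcp_rot'],s['wrist_force'],s['finger_gap'],s['q'].round())
im,d,p=snap('top','top10');X=cloud(d,p)
m=(X[...,2]>.065)&(X[...,2]<.08)&(d>0)&(X[...,1]<-.05)&(X[...,0]<.6)
print(cv2.minAreaRect((X[m][:,:2]*1000).astype(np.float32)),np.median(X[m][:,2]))
print(tool([.495,.19,.2]))
```

```text
[ 0.56092436 -0.151957    0.14923971] [1.79659820e+02 1.27227267e-01 9.28002266e+01] [-0.02887839 -0.07719369 -0.70817462] 0.08498142769070972 [ 32.  25. -25. 102.  13.  56.   4.]
((559.0540161132812, -117.95674133300781), (58.53469467163086, 102.13114929199219), 2.878932237625122) 0.07415196293041648
[344.6 -48.  -53.8]
```

step_arm(
  rows=[
    {"grip": 85,"translation": [0,0,-50],"roll": 0},
    {"grip": 85,"translation": [38,-3,-50],"roll": 0},
    {"grip": 85,"translation": [454,-32,-50],"roll": 0},
    {"grip": 85,"translation": [454,-32,-50],"roll": 0},
    {"grip": 85,"translation": [454,-32,-50],"roll": 0},
    {"grip": 85,"translation": [454,-32,-50],"roll": 0},
    {"grip": 85,"translation": [454,-32,-50],"roll": 0},
    {"grip": 85,"translation": [454,-32,-50],"roll": 0},
    {"grip": 85,"translation": [454,-32,-50],"roll": 0},
    {"grip": 85,"translation": [454,-32,-50],"roll": 0},
    {"grip": 85,"translation": [454,-32,-50],"roll": 0},
    {"grip": 85,"translation": [454,-32,-50],"roll": 0},
  ],
)

```text
time: 14.73
tool_pos: [0.5038, 0.3016, 0.1937]
tcp_rot: [-179.9, 0.0, 92.8]
wrist_force: [0.4, -1.3, -0.2]
finger_gap: 0.0852
grip_force: 0.0
```

Run:
```python
from h import *
s=arm.get_state(); print(s['tool_pos'],s['tcp_rot'],s['q'].round())
im,d,p=snap('wrist','w11');X=cloud(d,p)
u,v=proj(p,[.504,.353,.076]);print(u,v)
m=(abs(X[...,2]-.020)<.003)&(abs(X[...,0]-.504)<.07)&(abs(X[...,1]-.354)<.07)&(d>0)
r=cv2.minAreaRect((X[m][:,:2]*1000).astype(np.float32));print('block',r)
for lo,hi in((.027,.033),(.072,.0785),(.081,.087)):
    m=(X[...,2]>lo)&(X[...,2]<hi)&(abs(X[...,0]-.504)<.03)&(abs(X[...,1]-.354)<.03)&(d>0)
    if m.sum()>4: print(lo,m.sum(),X[m].mean(0),cv2.minEnclosingCircle((X[m][:,:2]*1000).astype(np.float32)))
a,b=int(u)-70,max(0,int(v)-50)
cv2.imwrite('pics/c11.png',cv2.resize(im[b:b+105,a:a+140,::-1],(800,600),interpolation=cv2.INTER_CUBIC));print(a,b)
```

```text
[0.50381059 0.3016053  0.19367523] [-1.79938529e+02  2.91136157e-02  9.27872408e+01] [ -6.  25. -36.  98.  16.  63. -44.]
321.1183600026861 168.55309262066515
block ((501.8861999511719, 356.05731201171875), (89.7691879272461, 89.70890045166016), 1.3902337551116943)
0.027 1097 [0.50189286 0.35691    0.03068688] ((501.8671875, 356.0890197753906), 19.840476989746094)
0.072 177 [0.5017744  0.35496622 0.0766084 ] ((502.0699462890625, 356.0588684082031), 7.932589054107666)
0.081 43 [0.50196105 0.35606353 0.08449903] ((502.0354309082031, 356.08477783203125), 2.917559862136841)
251 118
```

View pics/c11.png

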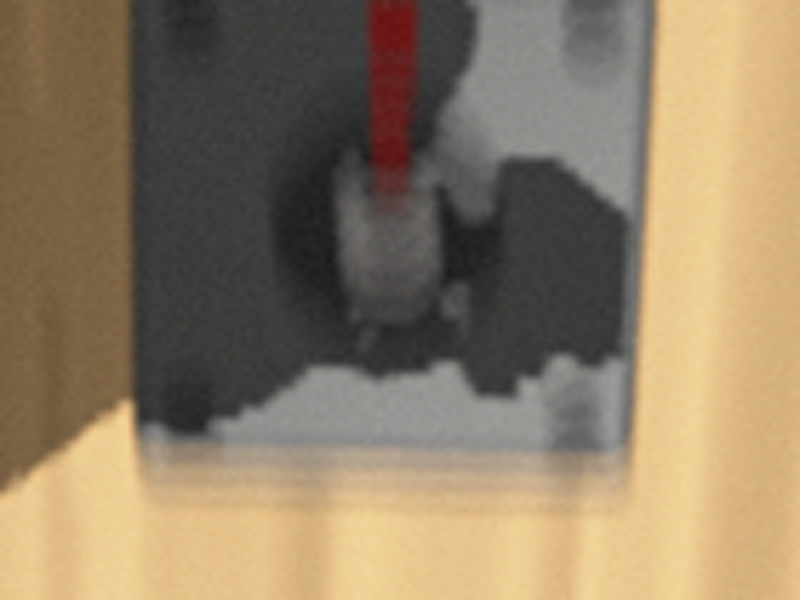

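Wrist view: arbor axis at (502.0, 356.1), keyway yaw 91.4°. Now measure the spacers with the same camera.

step_arm(
  rows=[
    {"grip": 85,"translation": [-255,71,-26],"roll": 0},
    {"grip": 85,"translation": [-255,71,-26],"roll": 0},
    {"grip": 85,"translation": [-255,71,-26],"roll": 0},
    {"grip": 85,"translation": [-255,71,-26],"roll": 0},
    {"grip": 85,"translation": [-255,71,-26],"roll": 0},
    {"grip": 85,"translation": [-255,71,-26],"roll": 0},
    {"grip": 85,"translation": [-255,71,-26],"roll": 0},
    {"grip": 85,"translation": [-255,71,-26],"roll": 0},
    {"grip": 85,"translation": [-255,71,-26],"roll": 0},
    {"grip": 85,"translation": [-255,71,-26],"roll": 0},
    {"grip": 85,"translation": [-255,71,-26],"roll": 0},
    {"grip": 85,"translation": [-255,71,-26],"roll": 0},
  ],
)

```text
time: 15.78
tool_pos: [0.5877, 0.0499, 0.2204]
tcp_rot: [-180.0, -0.0, 92.9]
wrist_force: [-0.6, 0.2, -0.8]
finger_gap: 0.0849
grip_force: 0.0
```

Run:
```python
from h import *
s=arm.get_state(); print(s['tool_pos'],s['tcp_rot'],s['q'].round(), s['joint_vel'].round(1))
im,d,p=snap('wrist','w12');X=cloud(d,p); hsv=cv2.cvtColor(im,cv2.COLOR_RGB2HSV)
h=(X[...,1]>0)&(X[...,1]<.22)&(X[...,0]>.54)&(X[...,0]<.63)&(X[...,2]>.0665)&(X[...,2]<.08)&(d>0)
k,l,st,c=cv2.connectedComponentsWithStats(h.astype(np.uint8))
red=((hsv[...,0]<8)|(hsv[...,0]>170))&(hsv[...,1]>130)&(hsv[...,2]>60)
for i in range(1,k):
    if st[i,4]<100: continue
    (cx,cy),r=cv2.minEnclosingCircle((X[l==i][:,:2]*1000).astype(np.float32))
    m=red&(np.hypot(X[...,0]*1000-cx,X[...,1]*1000-cy)<18.5)&(X[...,2]>.062)
    q=X[m].mean(0)*1000; print(st[i,4],'c',round(cx,1),round(cy,1),round(r,1),'z',np.median(X[l==i][:,2]).round(4),'tab',m.sum(),np.degrees(np.arctan2(q[1]-cy,q[0]-cx)).round(1), np.hypot(q[1]-cy,q[0]-cx).round(1), 'tool',tool([cx/1000,cy/1000,.1]))
```

```text
[0.58770619 0.04989843 0.22036728] [-1.79975823e+02 -1.48673773e-02  9.29054003e+01] [ 17.  22. -31.  96.  13.  65. -15.] [ 0.1 -0.2  0.2 -0.1  0.   0.1  0. ]
1097 c 580.1 173.2 18.2 z 0.0706 tab 26 81.8 13.7 tool [123.7  -1.4 120.5]
985 c 581.9 133.4 18.1 z 0.0706 tab 22 67.0 13.6 tool [ 83.9  -1.7 120.5]
899 c 583.8 93.5 18.0 z 0.0706 tab 20 140.3 13.5 tool [ 43.9  -1.8 120.5]
842 c 585.7 53.4 18.1 z 0.0706 tab 16 69.7 13.7 tool [  3.8  -1.8 120.5]
```

step_arm(
  rows=[
    {"grip": 37,"translation": [3.8,-1.8,40],"roll": 0},
    {"grip": 37,"translation": [3.8,-1.8,80],"roll": 0},
    {"grip": 37,"translation": [3.8,-1.8,100],"roll": 0},
    {"grip": 37,"translation": [3.8,-1.8,100],"roll": 0},
    {"grip": 37,"translation": [3.8,-1.8,100],"roll": 0},
    {"grip": 37,"translation": [3.8,-1.8,100],"roll": 0},
    {"grip": 37,"translation": [3.8,-1.8,100],"roll": 0},
    {"grip": 37,"translation": [3.8,-1.8,100],"roll": 0},
    {"grip": 37,"translation": [3.8,-1.8,100],"roll": 0},
    {"grip": 37,"translation": [3.8,-1.8,100],"roll": 0},
  ],
)

```text
time: 16.67
tool_pos: [0.5864, 0.0524, 0.1213]
tcp_rot: [179.9, 0.0, 92.8]
wrist_force: [0.5, 0.4, -1.0]
finger_gap: 0.0369
grip_force: 0.0
```

Run:
```python
from h import *
s=arm.get_state(); print(s['tool_pos'],s['tcp_rot'],s['finger_gap'])
im,d,p=snap('wrist','w13');X=cloud(d,p)
T=(X-s['tool_pos'])@Ro.from_euler('xyz',s['tcp_rot'],degrees=True).as_matrix()*1000
m=(d>0)&(T[...,2]<10)&(T[...,2]>-40)&(abs(T[...,1])<40)&(X[...,2]>.085)
print(m.sum(),np.percentile(T[m][:,2],[50,90,99,100]))
t=m&(T[...,2]>np.percentile(T[m][:,2],99.5)-4); print(T[t].min(0),T[t].max(0))
for sgn in(-1,1):
    q=T[t&(T[...,1]*sgn>0)]; print(len(q),q[:,1].min(),q[:,1].max(),q[:,0].min(),q[:,0].max())
```

```text
[0.58636846 0.05239922 0.12126804] [1.79947261e+02 5.60443317e-03 9.27950199e+01] 0.03687538669381603
746 [-35.44369114 -30.00312317 -27.09589958 -25.67593364]
[ -9.09060023 -18.67393868 -30.48718842] [ 10.94510899  18.62329656 -25.67593364]
46 -18.673938680464232 -18.367337269355176 -9.072240509990685 10.645238778974234
44 18.24664588846802 18.62329656477176 -9.090600227500678 10.945108990005977
```

step_arm(
  grip_force=60,
  rows=[
    {"grip": 52,"translation": [1,-0.6,0],"roll": 0},
    {"grip": 52,"translation": [1,-0.6,0],"roll": 0},
    {"grip": 52,"translation": [1,-0.6,25],"roll": 0},
    {"grip": 52,"translation": [1,-0.6,50],"roll": 0},
    {"grip": 52,"translation": [1,-0.6,72],"roll": 0},
    {"grip": 52,"translation": [1,-0.6,83.5],"roll": 0},
    {"grip": 52,"translation": [1,-0.6,83.5],"roll": 0},
    {"grip": 30,"translation": [1,-0.6,83.5],"roll": 0},
    {"grip": 30,"translation": [1,-0.6,83.5],"roll": 0},
    {"grip": 30,"translation": [1,-0.6,83.5],"roll": 0},
    {"grip": 30,"translation": [1,-0.6,83.5],"roll": 0},
    {"grip": 30,"translation": [1,-0.6,83.5],"roll": 0},
  ],
)

```text
time: 17.72
tool_pos: [0.5863, 0.0536, 0.0384]
tcp_rot: [179.9, -0.0, 92.8]
wrist_force: [-2.0, 0.1, 9.9]
finger_gap: 0.0321
grip_force: 60.4
```

Run:
```python
from h import *
s=arm.get_state(); print(s['tool_pos'],s['tcp_rot'],s['finger_gap'],s['grip_force'],s['wrist_force'])
# offset of spacer centre vs TCP in tool frame, and shift to put it over arbor
R=Ro.from_euler('xyz',s['tcp_rot'],degrees=True).as_matrix()
print('spacer in tool',tool([.5857,.0534,.066]))
```

```text
[0.58629395 0.0535737  0.03838846] [ 1.79881499e+02 -3.04824894e-03  9.28007712e+01] 0.032099624160018554 60.44384410895873 [-2.01606037  0.08289165  9.88988306]
spacer in tool [ -0.1  -0.5 -27.6]
```

step_arm(
  rows=[
    {"grip": 30,"translation": [0,0,-10],"roll": 0},
    {"grip": 30,"translation": [0,0,-30],"roll": 0},
    {"grip": 30,"translation": [0,0,-60],"roll": 0},
    {"grip": 30,"translation": [0,0,-60],"roll": 0},
  ],
)

```text
time: 18.05
tool_pos: [0.5879, 0.054, 0.1027]
tcp_rot: [179.6, -0.0, 92.8]
wrist_force: [2.2, 0.2, 0.3]
finger_gap: 0.0324
grip_force: 59.7
```

Run:
```python
from h import *
s=arm.get_state(); print(s['tool_pos'],s['finger_gap'],s['grip_force'],s['wrist_force'])
im,d,p=snap('wrist','w14')
cv2.imwrite('pics/c14.png',cv2.resize(im[120:360,160:480,::-1],(800,600)))
X=cloud(d,p)
T=(X-s['tool_pos'])@Ro.from_euler('xyz',s['tcp_rot'],degrees=True).as_matrix()*1000
np.set_printoptions(linewidth=200,suppress=True)
m=(d>0)&(T[...,2]<-15)&(T[...,2]>-60)&(abs(T[...,1])<40)&(abs(T[...,0])<40)
mm=m&(abs(T[...,1])<15); print(mm.sum(),T[mm].min(0),T[mm].max(0),np.percentile(T[mm][:,2],[10,50,90]))
```

```text
[0.58787067 0.05404766 0.10271967] 0.03238915789893733 59.655204704613425 [2.16669336 0.16449518 0.32578352]
3916 [-18.58426808 -14.99337963 -34.46188072] [ 17.9263339   14.99618124 -22.24116721] [-32.89626091 -32.01666772 -27.52183881]
```

View pics/c14.png

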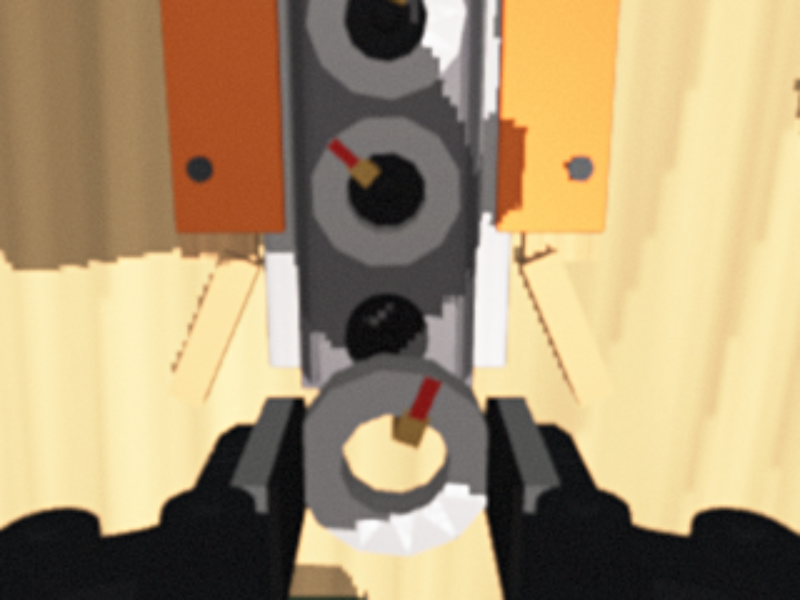

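Spacer D is held level. Carry it over the arbor, turning it +21.7°.

step_arm(
  rows=[
    {"grip": 30,"translation": [36,-8,0],"roll": 0},
    {"grip": 30,"translation": [72,-16,0],"roll": 0},
    {"grip": 30,"translation": [108,-24,0],"roll": -5},
    {"grip": 30,"translation": [144,-32,0],"roll": -10},
    {"grip": 30,"translation": [180,-41,0],"roll": -15},
    {"grip": 30,"translation": [216,-49,0],"roll": -20},
    {"grip": 30,"translation": [252,-57,0],"roll": -21.7},
    {"grip": 30,"translation": [282,-64,0],"roll": -21.7},
    {"grip": 30,"translation": [306.3,-69.5,0],"roll": -21.7},
    {"grip": 30,"translation": [306.3,-69.5,0],"roll": -21.7},
    {"grip": 30,"translation": [306.3,-69.5,0],"roll": -21.7},
    {"grip": 30,"translation": [306.3,-69.5,0],"roll": -21.7},
  ],
)

```text
time: 19.1
tool_pos: [0.5012, 0.3552, 0.0969]
tcp_rot: [-180.0, 0.0, 114.5]
wrist_force: [0.4, -0.1, -0.4]
finger_gap: 0.0325
grip_force: 59.6
```

```bash
cat > chk.py <<'E'
from h import *
import sys
s=arm.get_state(); print(s['time'],s['tool_pos'],s['tcp_rot'],s['finger_gap'],s['grip_force'],s['wrist_force'],s['q'].round())
im,d,p=snap('wrist',sys.argv[1]);X=cloud(d,p);hsv=cv2.cvtColor(im,cv2.COLOR_RGB2HSV)
T=(X-s['tool_pos'])@Ro.from_euler('xyz',s['tcp_rot'],degrees=True).as_matrix()*1000
m=(d>0)&(T[...,2]<-30)&(T[...,2]>-35)&(np.hypot(T[...,0],T[...,1])<19)&(abs(T[...,1])<16)
q=T[m];print('spacer x',(q[:,0].min()+q[:,0].max())/2,'z',np.median(q[:,2]))
red=((hsv[...,0]<8)|(hsv[...,0]>170))&(hsv[...,1]>130)&(hsv[...,2]>50)&m
q=X[red].mean(0)-X[m].mean(0)*0; c=s['tool_pos']; print('tab',red.sum(),np.degrees(np.arctan2(q[1]-c[1],q[0]-c[0])))
print('to arbor',tool([.5020,.3561,c[2]]))
E
python3 chk.py w15
```

```text
19.1 [0.50121641 0.35520606 0.09691484] [-1.79975638e+02  2.90845949e-02  1.14484143e+02] 0.03254112357392677 59.64773722735117 [ 0.44718498 -0.12243635 -0.43607391] [-12.  34. -36.  98.  24.  55. -32.]
spacer x -0.2942260124347502 z -32.1375702385251
tab 108 90.50114141910534
to arbor [1. 1. 0.]
```

step_arm(
  rows=[
    {"grip": 30,"translation": [1.2,0.9,0],"roll": -0.9},
    {"grip": 30,"translation": [1.2,0.9,0],"roll": -0.9},
    {"grip": 30,"translation": [1.2,0.9,20],"roll": -0.9},
    {"grip": 30,"translation": [1.2,0.9,35],"roll": -0.9},
    {"grip": 30,"translation": [1.2,0.9,41],"roll": -0.9},
    {"grip": 30,"translation": [1.2,0.9,44],"roll": -0.9},
    {"grip": 30,"translation": [1.2,0.9,47],"roll": -0.9},
    {"grip": 30,"translation": [1.2,0.9,50],"roll": -0.9},
    {"grip": 30,"translation": [1.2,0.9,53],"roll": -0.9},
    {"grip": 30,"translation": [1.2,0.9,53],"roll": -0.9},
  ],
)

```text
time: 19.98
tool_pos: [0.5013, 0.3574, 0.0439]
tcp_rot: [-180.0, -0.0, 115.4]
wrist_force: [0.0, -0.9, -0.3]
finger_gap: 0.0322
grip_force: 59.7
```

step_arm(
  rows=[
    {"grip": 30,"translation": [-1,0,5],"roll": 0},
    {"grip": 30,"translation": [-1,0,11],"roll": 0},
    {"grip": 30,"translation": [-1,0,17],"roll": 0},
    {"grip": 30,"translation": [-1,0,23],"roll": 0},
    {"grip": 30,"translation": [-1,0,29],"roll": 0},
    {"grip": 30,"translation": [-1,0,33],"roll": 0},
    {"grip": 30,"translation": [-1,0,35],"roll": 0},
    {"grip": 30,"translation": [-1,0,35],"roll": 0},
  ],
)

```text
time: 20.65
tool_pos: [0.5015, 0.3564, 0.0086]
tcp_rot: [-180.0, -0.0, 115.4]
wrist_force: [0.1, -0.1, -0.3]
finger_gap: 0.0324
grip_force: 59.7
```

step_arm(
  rows=[
    {"grip": 52,"translation": [0,0,0],"roll": 0},
    {"grip": 52,"translation": [0,0,0],"roll": 0},
    {"grip": 52,"translation": [0,0,0],"roll": 0},
    {"grip": 52,"translation": [0,0,-10],"roll": 0},
    {"grip": 52,"translation": [0,0,-40],"roll": 0},
    {"grip": 52,"translation": [0,0,-75],"roll": 0},
    {"grip": 52,"translation": [0,0,-95],"roll": 0},
  ],
)

```text
time: 21.23
tool_pos: [0.5023, 0.3575, 0.1081]
tcp_rot: [179.8, -0.0, 115.4]
wrist_force: [0.1, 0.2, 0.5]
finger_gap: 0.0521
grip_force: 0.0
```

step_arm(
  rows=[
    {"grip": 52,"translation": [-36,-5,0],"roll": 3},
    {"grip": 52,"translation": [-72,-10,0],"roll": 6},
    {"grip": 52,"translation": [-108,-15,0],"roll": 9},
    {"grip": 52,"translation": [-144,-20,0],"roll": 12},
    {"grip": 52,"translation": [-180,-25,0],"roll": 15},
    {"grip": 52,"translation": [-216,-30,0],"roll": 18},
    {"grip": 52,"translation": [-252,-35,0],"roll": 22.6},
    {"grip": 52,"translation": [-272.7,-38.5,0],"roll": 22.6},
    {"grip": 52,"translation": [-272.7,-38.5,0],"roll": 22.6},
    {"grip": 52,"translation": [-272.7,-38.5,0],"roll": 22.6},
    {"grip": 52,"translation": [-272.7,-38.5,0],"roll": 22.6},
  ],
)

```text
time: 22.15
tool_pos: [0.5838, 0.0947, 0.1048]
tcp_rot: [180.0, -0.0, 92.9]
wrist_force: [-0.5, 1.7, -0.2]
finger_gap: 0.0521
grip_force: 0.0
```

Run:
```python
from h import *
s=arm.get_state(); print(s['tool_pos'],s['tcp_rot'],s['q'].round()); print('C',tool([.5838,.0935,.0385]))
im,d,p=snap('top','top16');X=cloud(d,p)
for n,(x,y) in dict(A=(.5805,.1725),B=(.5825,.1325),C=(.5845,.0927),arb=(.504,.354)).items():
    m=(np.hypot(X[...,0]-x,X[...,1]-y)<.025)&(d>0); 
    h=m&(X[...,2]>(.066 if n!='arb' else .034))&(X[...,2]<.0725); print(n,h.sum(),X[h].mean(0), np.histogram(X[m][:,2],[.015,.025,.032,.036,.041,.05,.06,.072,.08,.09])[0])
```

```text
[0.5838403  0.09469579 0.10476166] [ 1.79973029e+02 -3.71910674e-02  9.28685480e+01] [ 10.  30. -30. 102.  18.  53. -24.]
C [-1.2 -0.1 66.3]
A 0 [nan nan nan] [ 0  0  0  0  6 21  0  0  0]
B 0 [nan nan nan] [0 0 0 0 0 0 0 0 0]
C 0 [nan nan nan] [0 0 0 0 0 0 0 0 0]
arb 269 [0.50291804 0.35106479 0.04275086] [192  74  29 176  37  15  25  43  14]<stdin>:6: RuntimeWarning: Mean of empty slice.
  ret = um.true_divide(
```

```bash
cat > sp.py <<'E'
from h import *
import sys
s=arm.get_state();im,d,p=snap('wrist',sys.argv[1]);X=cloud(d,p)
h=(X[...,1]>0)&(X[...,1]<.22)&(X[...,0]>.53)&(X[...,0]<.64)&(X[...,2]>.0665)&(X[...,2]<.076)&(d>0)
k,l,st,c=cv2.connectedComponentsWithStats(h.astype(np.uint8))
print(s['time'],s['tool_pos'],s['tcp_rot'][2],s['q'].round())
for i in range(1,k):
    if st[i,4]<100: continue
    (cx,cy),r=cv2.minEnclosingCircle((X[l==i][:,:2]*1000).astype(np.float32))
    print(round(cx,1),round(cy,1),round(r,1),tool([cx/1000,cy/1000,.0385]))
E
python3 sp.py w17
```

```text
22.2 [0.58371686 0.09505682 0.10462206] 92.90754563687183 [ 10.  30. -30. 102.  18.  53. -24.]
580.1 173.3 18.2 [78.2  0.4 66.1]
579.8 173.7 3.4 [78.6  0.1 66.1]
581.9 133.2 18.2 [38.1  0.1 66. ]
583.8 93.5 18.2 [-1.7  0.  66. ]
```

step_arm(
  rows=[
    {"grip": 52,"translation": [-1.5,0,0],"roll": 0},
    {"grip": 52,"translation": [-1.5,0,25],"roll": 0},
    {"grip": 52,"translation": [-1.5,0,50],"roll": 0},
    {"grip": 52,"translation": [-1.5,0,63],"roll": 0},
    {"grip": 52,"translation": [-1.5,0,66],"roll": 0},
    {"grip": 52,"translation": [-1.5,0,66],"roll": 0},
    {"grip": 30,"translation": [-1.5,0,66],"roll": 0},
    {"grip": 30,"translation": [-1.5,0,66],"roll": 0},
    {"grip": 30,"translation": [-1.5,0,66],"roll": 0},
    {"grip": 30,"translation": [-1.5,0,66],"roll": 0},
    {"grip": 30,"translation": [-1.5,0,66],"roll": 0},
  ],
)

```text
time: 23.17
tool_pos: [0.5848, 0.0926, 0.0397]
tcp_rot: [179.9, -0.0, 92.8]
wrist_force: [-1.9, 0.2, 4.7]
finger_gap: 0.0321
grip_force: 59.0
```

Run:
```python
from h import *
s=arm.get_state(); print(s['tool_pos'],s['tcp_rot'],s['finger_gap'],s['grip_force'],s['wrist_force'])
print('spacer in tool',tool([.5838,.0935,.066]),'arbor',tool([.502,.3561,s['tool_pos'][2]]))
```

```text
[0.58478815 0.09257191 0.03968131] [ 1.79892028e+02 -1.58120539e-02  9.28106049e+01] 0.032058309102642894 58.983539678156376 [-1.86137222  0.21029166  4.67754132]
spacer in tool [  1.   -0.9 -26.3] arbor [ 2.673e+02 -6.980e+01 -1.000e-01]
```

step_arm(
  rows=[
    {"grip": 30,"translation": [0,0,-10],"roll": 0},
    {"grip": 30,"translation": [0,0,-35],"roll": 0},
    {"grip": 30,"translation": [0,0,-60],"roll": 0},
    {"grip": 30,"translation": [36,-9,-60],"roll": 6},
    {"grip": 30,"translation": [72,-19,-60],"roll": 12},
    {"grip": 30,"translation": [108,-28,-60],"roll": 18},
    {"grip": 30,"translation": [144,-38,-60],"roll": 24},
    {"grip": 30,"translation": [180,-47,-60],"roll": 30},
    {"grip": 30,"translation": [212,-56,-60],"roll": 36},
    {"grip": 30,"translation": [242,-64,-60],"roll": 42},
    {"grip": 30,"translation": [266.6,-70.5,-60],"roll": 48.9},
    {"grip": 30,"translation": [266.6,-70.5,-60],"roll": 48.9},
  ],
)

```text
time: 24.17
tool_pos: [0.4978, 0.3614, 0.1]
tcp_rot: [-179.9, -0.2, 43.8]
wrist_force: [-0.4, 1.5, -1.3]
finger_gap: 0.0321
grip_force: 59.7
```

step_arm(
  rows=[
    {"grip": 30,"translation": [0,0,0],"roll": 0},
    {"grip": 30,"translation": [0,0,0],"roll": 0},
    {"grip": 30,"translation": [0,0,0],"roll": 0},
    {"grip": 30,"translation": [0,0,0],"roll": 0},
  ],
)

```text
time: 24.5
tool_pos: [0.5014, 0.3539, 0.0985]
tcp_rot: [180.0, -0.0, 43.9]
wrist_force: [0.3, -0.5, -0.7]
finger_gap: 0.0318
grip_force: 59.7
```

```bash
python3 chk.py w18
```

```text
24.5 [0.50135964 0.35386287 0.09850971] [ 1.79985397e+02 -1.34346331e-02  4.38531180e+01] 0.03180468799212854 59.65950233861804 [ 0.2916697  -0.48793661 -0.6998983 ] [-23.  31. -21.  99.  13.  53. -95.]
spacer x 0.3099877522493717 z -30.941888494316323
tab 110 91.6849698750543
to arbor [ 2.  -1.  -0.2]
```

step_arm(
  rows=[
    {"grip": 30,"translation": [1.4,-1,0],"roll": 0},
    {"grip": 30,"translation": [1.4,-1,0],"roll": 0},
    {"grip": 30,"translation": [1.4,-1,20],"roll": 0},
    {"grip": 30,"translation": [1.4,-1,35],"roll": 0},
    {"grip": 30,"translation": [1.4,-1,42],"roll": 0},
    {"grip": 30,"translation": [1.4,-1,45],"roll": 0},
    {"grip": 30,"translation": [1.4,-1,48],"roll": 0},
    {"grip": 30,"translation": [1.4,-1,51],"roll": 0},
    {"grip": 30,"translation": [1.4,-1,54],"roll": 0},
    {"grip": 30,"translation": [1.4,-1,54],"roll": 0},
  ],
)

```text
time: 25.38
tool_pos: [0.5013, 0.3565, 0.0441]
tcp_rot: [180.0, -0.0, 43.9]
wrist_force: [4.6, -2.6, -3.1]
finger_gap: 0.032
grip_force: 59.8
```

Run:
```python
from h import *
s=arm.get_state(); print(s['tool_pos'],s['tcp_rot'],s['wrist_force']);print('arbor',tool([.502,.3561,.018]))
```

```text
[0.50131016 0.35653966 0.04405136] [ 1.79982929e+02 -2.33493264e-02  4.38879927e+01] [ 4.57304317 -2.58630405 -3.12521217]
arbor [ 0.2  0.8 26.1]
```

step_arm(
  rows=[
    {"grip": 30,"translation": [0.2,0.9,0],"roll": 0},
    {"grip": 30,"translation": [0.2,0.9,5],"roll": 0},
    {"grip": 30,"translation": [0.2,0.9,11],"roll": 0},
    {"grip": 30,"translation": [0.2,0.9,17],"roll": 0},
    {"grip": 30,"translation": [0.2,0.9,22],"roll": 0},
    {"grip": 30,"translation": [0.2,0.9,25],"roll": 0},
    {"grip": 30,"translation": [0.2,0.9,25.5],"roll": 0},
    {"grip": 30,"translation": [0.2,0.9,25.5],"roll": 0},
  ],
)

```text
time: 26.05
tool_pos: [0.5015, 0.3562, 0.0183]
tcp_rot: [-180.0, 0.0, 43.9]
wrist_force: [0.7, -0.3, -0.7]
finger_gap: 0.0319
grip_force: 60.0
```

step_arm(
  rows=[
    {"grip": 52,"translation": [0,0,0],"roll": 0},
    {"grip": 52,"translation": [0,0,0],"roll": 0},
    {"grip": 52,"translation": [0,0,0],"roll": 0},
    {"grip": 52,"translation": [0,0,-10],"roll": 0},
    {"grip": 52,"translation": [0,0,-40],"roll": 0},
    {"grip": 52,"translation": [0,0,-75],"roll": 0},
    {"grip": 52,"translation": [0,0,-85],"roll": 0},
  ],
)

```text
time: 26.63
tool_pos: [0.5031, 0.3577, 0.1091]
tcp_rot: [180.0, -0.3, 43.9]
wrist_force: [0.6, 1.1, 0.7]
finger_gap: 0.0521
grip_force: 0.0
```

step_arm(
  rows=[
    {"grip": 52,"translation": [-14,31,0],"roll": -7},
    {"grip": 52,"translation": [-28,62,0],"roll": -14},
    {"grip": 52,"translation": [-42,93,0],"roll": -21},
    {"grip": 52,"translation": [-56,124,0],"roll": -28},
    {"grip": 52,"translation": [-70,155,0],"roll": -35},
    {"grip": 52,"translation": [-84,186,0],"roll": -42},
    {"grip": 52,"translation": [-96.5,216.4,0],"roll": -48.9},
    {"grip": 52,"translation": [-96.5,216.4,0],"roll": -48.9},
    {"grip": 52,"translation": [-96.5,216.4,0],"roll": -48.9},
    {"grip": 52,"translation": [-96.5,216.4,0],"roll": -48.9},
    {"grip": 52,"translation": [-96.5,216.4,0],"roll": -48.9},
    {"grip": 52,"translation": [-96.5,216.4,0],"roll": -48.9},
  ],
)

```text
time: 27.63
tool_pos: [0.5819, 0.1348, 0.1039]
tcp_rot: [180.0, -0.0, 92.9]
wrist_force: [0.8, -1.0, 0.7]
finger_gap: 0.052
grip_force: 0.0
```

```bash
python3 sp.py w19
python3 - <<'E'
from h import *
im,d,p=snap('top','top19');X=cloud(d,p)
m=(np.hypot(X[...,0]-.504,X[...,1]-.354)<.025)&(d>0); print(np.histogram(X[m][:,2],[.015,.025,.032,.036,.041,.045,.051,.06,.072,.08,.09]))
E
```

```text
27.6333 [0.58187532 0.13481128 0.10391961] 92.87093486565702 [  7.  31. -30. 101.  18.  53. -28.]
580.0 173.4 18.0 [38.8  0.  65.4]
581.9 133.4 18.2 [-1.3 -0.1 65.4]
(array([176,  55,  30,  33,  19, 208,  28,  19,  46,  14]), array([0.015, 0.025, 0.032, 0.036, 0.041, 0.045, 0.051, 0.06 , 0.072,
       0.08 , 0.09 ]))
```

step_arm(
  rows=[
    {"grip": 52,"translation": [-0.6,0,0],"roll": 0},
    {"grip": 52,"translation": [-0.6,0,25],"roll": 0},
    {"grip": 52,"translation": [-0.6,0,50],"roll": 0},
    {"grip": 52,"translation": [-0.6,0,63],"roll": 0},
    {"grip": 52,"translation": [-0.6,0,66],"roll": 0},
    {"grip": 52,"translation": [-0.6,0,66],"roll": 0},
    {"grip": 30,"translation": [-0.6,0,66],"roll": 0},
    {"grip": 30,"translation": [-0.6,0,66],"roll": 0},
    {"grip": 30,"translation": [-0.6,0,66],"roll": 0},
    {"grip": 30,"translation": [-0.6,0,66],"roll": 0},
    {"grip": 30,"translation": [-0.6,0,66],"roll": 0},
  ],
)

```text
time: 28.65
tool_pos: [0.583, 0.1331, 0.0393]
tcp_rot: [179.9, -0.0, 92.8]
wrist_force: [-2.4, -0.4, 6.4]
finger_gap: 0.0324
grip_force: 58.9
```

Run:
```python
from h import *
s=arm.get_state(); print(s['tool_pos'],s['tcp_rot'],s['finger_gap'],s['grip_force'],s['wrist_force'])
print('spacer in tool',tool([.5819,.1334,.066]),'arbor',tool([.502,.3561,s['tool_pos'][2]]))
```

```text
[0.58297529 0.13313193 0.0392631 ] [ 1.79889606e+02 -1.91467067e-02  9.28028190e+01] 0.032434459458846265 58.89699049293995 [-2.36525686 -0.43519073  6.39222227]
spacer in tool [  0.3  -1.  -26.7] arbor [ 2.267e+02 -7.000e+01 -1.000e-01]
```

step_arm(
  rows=[
    {"grip": 30,"translation": [0,0,-10],"roll": 0},
    {"grip": 30,"translation": [0,0,-35],"roll": 0},
    {"grip": 30,"translation": [0,0,-60],"roll": 0},
    {"grip": 30,"translation": [32,-10,-60],"roll": -4},
    {"grip": 30,"translation": [64,-20,-60],"roll": -8},
    {"grip": 30,"translation": [96,-30,-60],"roll": -12},
    {"grip": 30,"translation": [128,-40,-60],"roll": -16},
    {"grip": 30,"translation": [160,-50,-60],"roll": -20},
    {"grip": 30,"translation": [190,-60,-60],"roll": -24.4},
    {"grip": 30,"translation": [226.3,-69,-60],"roll": -24.4},
    {"grip": 30,"translation": [226.3,-69,-60],"roll": -24.4},
    {"grip": 30,"translation": [226.3,-69,-60],"roll": -24.4},
  ],
)

```text
time: 29.65
tool_pos: [0.5013, 0.358, 0.0991]
tcp_rot: [179.9, -0.1, 117.4]
wrist_force: [0.5, -0.8, -0.1]
finger_gap: 0.032
grip_force: 59.7
```

step_arm(
  rows=[
    {"grip": 30,"translation": [0,0,0],"roll": 0},
    {"grip": 30,"translation": [0,0,0],"roll": 0},
    {"grip": 30,"translation": [0,0,0],"roll": 0},
    {"grip": 30,"translation": [0,0,0],"roll": 0},
  ],
)

```text
time: 29.98
tool_pos: [0.5028, 0.3545, 0.0978]
tcp_rot: [180.0, 0.0, 117.1]
wrist_force: [0.7, 0.6, -0.9]
finger_gap: 0.0324
grip_force: 59.7
```

```bash
python3 chk.py w20
```

```text
29.9833 [0.50281583 0.35451581 0.09783657] [1.79993786e+02 1.56233615e-02 1.17118152e+02] 0.032361717977773395 59.65872846543789 [ 0.74342381  0.60593455 -0.92445139] [-11.  34. -36.  98.  24.  55. -30.]
spacer x 0.46845903981330395 z -31.37552974363841
tab 108 90.93542186842184
to arbor [ 1.6 -0.  -0. ]
```

step_arm(
  rows=[
    {"grip": 30,"translation": [0.9,0,0],"roll": -0.4},
    {"grip": 30,"translation": [0.9,0,0],"roll": -0.4},
    {"grip": 30,"translation": [0.9,0,20],"roll": -0.4},
    {"grip": 30,"translation": [0.9,0,35],"roll": -0.4},
    {"grip": 30,"translation": [0.9,0,41],"roll": -0.4},
    {"grip": 30,"translation": [0.9,0,44],"roll": -0.4},
    {"grip": 30,"translation": [0.9,0,47],"roll": -0.4},
    {"grip": 30,"translation": [0.9,0,50],"roll": -0.4},
    {"grip": 30,"translation": [0.9,0,53],"roll": -0.4},
    {"grip": 30,"translation": [0.9,0,53],"roll": -0.4},
  ],
)

```text
time: 30.87
tool_pos: [0.5018, 0.3562, 0.0444]
tcp_rot: [-180.0, -0.0, 117.6]
wrist_force: [0.3, -0.5, -1.3]
finger_gap: 0.0318
grip_force: 59.7
```

Run:
```python
from h import *
s=arm.get_state(); print(s['tool_pos'],s['tcp_rot'],s['wrist_force']);print('arbor',tool([.502,.3561,.0265]))
```

```text
[0.50182299 0.35617813 0.04438271] [-1.79991166e+02 -2.56253776e-03  1.17600561e+02] [ 0.27352774 -0.45200162 -1.26878407]
arbor [-0.2  0.1 17.9]
```

step_arm(
  rows=[
    {"grip": 30,"translation": [0,0,6],"roll": 0},
    {"grip": 30,"translation": [0,0,12],"roll": 0},
    {"grip": 30,"translation": [0,0,16],"roll": 0},
    {"grip": 30,"translation": [0,0,18],"roll": 0},
    {"grip": 30,"translation": [0,0,18],"roll": 0},
  ],
)

```text
time: 31.28
tool_pos: [0.5017, 0.3561, 0.0264]
tcp_rot: [-180.0, 0.0, 117.6]
wrist_force: [-0.9, -0.1, 0.0]
finger_gap: 0.0321
grip_force: 59.8
```

step_arm(
  rows=[
    {"grip": 52,"translation": [0,0,0],"roll": 0},
    {"grip": 52,"translation": [0,0,0],"roll": 0},
    {"grip": 52,"translation": [0,0,0],"roll": 0},
    {"grip": 52,"translation": [0,0,-10],"roll": 0},
    {"grip": 52,"translation": [0,0,-40],"roll": 0},
    {"grip": 52,"translation": [0,0,-75],"roll": 0},
    {"grip": 52,"translation": [0,0,-77],"roll": 0},
  ],
)

```text
time: 31.87
tool_pos: [0.5037, 0.3584, 0.11]
tcp_rot: [179.6, -0.1, 117.6]
wrist_force: [0.2, 0.9, 1.0]
finger_gap: 0.052
grip_force: 0.0
```

step_arm(
  rows=[
    {"grip": 52,"translation": [-33,-2.5,0],"roll": 4},
    {"grip": 52,"translation": [-66,-5,0],"roll": 8},
    {"grip": 52,"translation": [-99,-7.5,0],"roll": 12},
    {"grip": 52,"translation": [-132,-10,0],"roll": 16},
    {"grip": 52,"translation": [-165,-12.5,0],"roll": 20},
    {"grip": 52,"translation": [-198.3,-15.1,0],"roll": 24.7},
    {"grip": 52,"translation": [-198.3,-15.1,0],"roll": 24.7},
    {"grip": 52,"translation": [-198.3,-15.1,0],"roll": 24.7},
    {"grip": 52,"translation": [-198.3,-15.1,0],"roll": 24.7},
    {"grip": 52,"translation": [-198.3,-15.1,0],"roll": 24.7},
    {"grip": 52,"translation": [-198.3,-15.1,0],"roll": 24.7},
  ],
)

```text
time: 32.78
tool_pos: [0.58, 0.1747, 0.1038]
tcp_rot: [180.0, -0.0, 93.0]
wrist_force: [-0.0, 0.3, 0.5]
finger_gap: 0.0524
grip_force: 0.0
```

```bash
python3 sp.py w21
python3 - <<'E'
from h import *
im,d,p=snap('top','top21');X=cloud(d,p)
m=(np.hypot(X[...,0]-.504,X[...,1]-.354)<.025)&(d>0); print(np.histogram(X[m][:,2],[.015,.025,.032,.036,.041,.045,.051,.06,.072,.08,.09]))
E
```

```text
32.7833 [0.57995513 0.17472619 0.10383313] 93.02057287367037 [  3.  32. -30. 100.  19.  54. -32.]
579.8 173.2 18.4 [-1.4 -0.3 65.2]
(array([177,  60,  21,  22,  22,  21, 250,  32,  48,  12]), array([0.015, 0.025, 0.032, 0.036, 0.041, 0.045, 0.051, 0.06 , 0.072,
       0.08 , 0.09 ]))
```

step_arm(
  rows=[
    {"grip": 52,"translation": [-0.6,0,0],"roll": 0},
    {"grip": 52,"translation": [-0.6,0,25],"roll": 0},
    {"grip": 52,"translation": [-0.6,0,50],"roll": 0},
    {"grip": 52,"translation": [-0.6,0,63],"roll": 0},
    {"grip": 52,"translation": [-0.6,0,66],"roll": 0},
    {"grip": 52,"translation": [-0.6,0,66],"roll": 0},
    {"grip": 30,"translation": [-0.6,0,66],"roll": 0},
    {"grip": 30,"translation": [-0.6,0,66],"roll": 0},
    {"grip": 30,"translation": [-0.6,0,66],"roll": 0},
    {"grip": 30,"translation": [-0.6,0,66],"roll": 0},
    {"grip": 30,"translation": [-0.6,0,66],"roll": 0},
  ],
)

```text
time: 33.8
tool_pos: [0.5811, 0.1733, 0.0392]
tcp_rot: [179.9, -0.0, 92.9]
wrist_force: [-1.6, 0.1, 5.8]
finger_gap: 0.032
grip_force: 59.0
```

Run:
```python
from h import *
s=arm.get_state(); print(s['tool_pos'],s['tcp_rot'],s['finger_gap'],s['grip_force'],s['wrist_force'])
print('spacer in tool',tool([.5800,.1733,.066]),'arbor',tool([.502,.3561,s['tool_pos'][2]]))
```

```text
[0.58110288 0.17327877 0.03924166] [ 1.79891402e+02 -2.54206423e-02  9.29043819e+01] 0.03202763117803141 58.985554073005915 [-1.60655015  0.05805445  5.7903091 ]
spacer in tool [  0.1  -1.  -26.8] arbor [186.6 -69.7  -0. ]
```

step_arm(
  rows=[
    {"grip": 30,"translation": [0,0,-10],"roll": 0},
    {"grip": 30,"translation": [0,0,-35],"roll": 0},
    {"grip": 30,"translation": [0,0,-60],"roll": 0},
    {"grip": 30,"translation": [30,-11,-60],"roll": -2},
    {"grip": 30,"translation": [60,-22,-60],"roll": -4},
    {"grip": 30,"translation": [90,-33,-60],"roll": -6},
    {"grip": 30,"translation": [120,-44,-60],"roll": -8},
    {"grip": 30,"translation": [150,-55,-60],"roll": -9.6},
    {"grip": 30,"translation": [187,-69,-60],"roll": -9.6},
    {"grip": 30,"translation": [187,-69,-60],"roll": -9.6},
    {"grip": 30,"translation": [187,-69,-60],"roll": -9.6},
    {"grip": 30,"translation": [187,-69,-60],"roll": -9.6},
  ],
)

```text
time: 34.8
tool_pos: [0.5025, 0.356, 0.0986]
tcp_rot: [179.9, 0.0, 102.5]
wrist_force: [-0.4, -0.2, -0.6]
finger_gap: 0.0323
grip_force: 59.7
```

step_arm(
  rows=[
    {"grip": 30,"translation": [0,0,0],"roll": 0},
    {"grip": 30,"translation": [0,0,0],"roll": 0},
    {"grip": 30,"translation": [0,0,0],"roll": 0},
    {"grip": 30,"translation": [0,0,0],"roll": 0},
  ],
)

```text
time: 35.13
tool_pos: [0.5024, 0.3555, 0.0977]
tcp_rot: [180.0, 0.0, 102.4]
wrist_force: [-0.5, -0.5, 0.2]
finger_gap: 0.032
grip_force: 59.7
```

```bash
python3 chk.py w22
```

```text
35.1333 [0.50240603 0.35552856 0.0977018 ] [1.79997121e+02 2.99375209e-03 1.02444531e+02] 0.032036007861111375 59.678430715575814 [-0.5225464  -0.46474456  0.23789848] [-14.  34. -33.  98.  22.  55. -43.]
spacer x -0.04781215883867773 z -31.39781351893388
tab 110 90.36490821165492
to arbor [ 0.5 -0.2 -0. ]
```

step_arm(
  rows=[
    {"grip": 30,"translation": [0.5,-0.2,0],"roll": -1},
    {"grip": 30,"translation": [0.5,-0.2,0],"roll": -1},
    {"grip": 30,"translation": [0.5,-0.2,20],"roll": -1},
    {"grip": 30,"translation": [0.5,-0.2,35],"roll": -1},
    {"grip": 30,"translation": [0.5,-0.2,41],"roll": -1},
    {"grip": 30,"translation": [0.5,-0.2,44],"roll": -1},
    {"grip": 30,"translation": [0.5,-0.2,47],"roll": -1},
    {"grip": 30,"translation": [0.5,-0.2,50],"roll": -1},
    {"grip": 30,"translation": [0.5,-0.2,53],"roll": -1},
    {"grip": 30,"translation": [0.5,-0.2,53],"roll": -1},
  ],
)

```text
time: 36.02
tool_pos: [0.5017, 0.3566, 0.0445]
tcp_rot: [-180.0, -0.0, 103.5]
wrist_force: [-0.5, -0.3, -0.7]
finger_gap: 0.0323
grip_force: 59.7
```

step_arm(
  rows=[
    {"grip": 30,"translation": [0,0,3],"roll": 0},
    {"grip": 30,"translation": [0,0,6],"roll": 0},
    {"grip": 30,"translation": [0,0,8],"roll": 0},
    {"grip": 30,"translation": [0,0,9.3],"roll": 0},
    {"grip": 30,"translation": [0,0,9.3],"roll": 0},
  ],
)

```text
time: 36.43
tool_pos: [0.5016, 0.3566, 0.0353]
tcp_rot: [-180.0, 0.0, 103.5]
wrist_force: [-0.7, 0.2, 0.4]
finger_gap: 0.032
grip_force: 59.8
```

step_arm(
  rows=[
    {"grip": 52,"translation": [0,0,0],"roll": 0},
    {"grip": 52,"translation": [0,0,0],"roll": 0},
    {"grip": 52,"translation": [0,0,0],"roll": 0},
    {"grip": 85,"translation": [0,0,-10],"roll": 0},
    {"grip": 85,"translation": [0,0,-40],"roll": 0},
    {"grip": 85,"translation": [0,0,-75],"roll": 0},
    {"grip": 85,"translation": [0,0,-110],"roll": 0},
    {"grip": 85,"translation": [-30,0,-120],"roll": 0},
    {"grip": 85,"translation": [-60,0,-120],"roll": 0},
    {"grip": 85,"translation": [-60,0,-120],"roll": 0},
    {"grip": 85,"translation": [-60,0,-120],"roll": 0},
  ],
)

```text
time: 37.35
tool_pos: [0.5166, 0.2965, 0.1563]
tcp_rot: [179.9, 0.0, 103.3]
wrist_force: [-0.6, 0.9, 0.5]
finger_gap: 0.0849
grip_force: 0.0
```

Run:
```python
from h import *
s=arm.get_state(); print(s['tool_pos'],s['tcp_rot'])
im,d,p=snap('wrist','w23');X=cloud(d,p)
m=(np.hypot(X[...,0]-.502,X[...,1]-.356)<.02)&(d>0)&(X[...,2]>.05)
h=m&(X[...,2]>.06)&(X[...,2]<.071);print(h.sum(),np.median(X[h][:,2]),X[h][:,2].std(),cv2.minEnclosingCircle((X[h][:,:2]*1000).astype(np.float32)))
im,d,p=snap('top','top23');X=cloud(d,p)
m=(X[...,2]>.068)&(X[...,2]<.08)&(d>0)&(X[...,1]<-.0)&(X[...,0]<.62)
print('lid',cv2.minAreaRect((X[m][:,:2]*1000).astype(np.float32)))
m=(X[...,2]>.05)&(X[...,2]<.058)&(d>0)&(X[...,1]>.01)&(X[...,1]<.22)&(X[...,0]>.54)&(X[...,0]<.63)
print('insert',cv2.minAreaRect((X[m][:,:2]*1000).astype(np.float32)))
print('lid tool',tool([.5595,-.1525,.15]))
```

```text
[0.51660264 0.29649188 0.15627674] [1.79943403e+02 3.62967999e-02 1.03339134e+02]
1374 0.06668772451340442 0.0008797306046479459 ((501.6934814453125, 356.67144775390625), 17.99677848815918)
lid ((560.76123046875, -153.27462768554688), (58.59511184692383, 172.70343017578125), 2.7869086265563965)
insert ((584.4156494140625, 111.81050872802734), (46.02698516845703, 158.5276336669922), 2.8925271034240723)
lid tool [-449.   -62.7    5.6]
```

step_arm(
  rows=[
    {"grip": 85,"translation": [-449,-63,5],"roll": 10.5},
    {"grip": 85,"translation": [-449,-63,5],"roll": 10.5},
    {"grip": 85,"translation": [-449,-63,5],"roll": 10.5},
    {"grip": 85,"translation": [-449,-63,5],"roll": 10.5},
    {"grip": 85,"translation": [-449,-63,5],"roll": 10.5},
    {"grip": 85,"translation": [-449,-63,5],"roll": 10.5},
    {"grip": 85,"translation": [-449,-63,5],"roll": 10.5},
    {"grip": 85,"translation": [-449,-63,5],"roll": 10.5},
    {"grip": 85,"translation": [-449,-63,5],"roll": 10.5},
    {"grip": 85,"translation": [-449,-63,5],"roll": 10.5},
    {"grip": 85,"translation": [-449,-63,5],"roll": 10.5},
    {"grip": 85,"translation": [-449,-63,5],"roll": 10.5},
  ],
)

```text
time: 38.45
tool_pos: [0.5592, -0.1602, 0.1498]
tcp_rot: [-180.0, 0.1, 92.6]
wrist_force: [-0.7, -0.3, -0.9]
finger_gap: 0.0852
grip_force: 0.0
```

step_arm(
  rows=[
    {"grip": 85,"translation": [0,0,0],"roll": 0},
    {"grip": 85,"translation": [0,0,0],"roll": 0},
    {"grip": 85,"translation": [0,0,0],"roll": 0},
  ],
)

```text
time: 38.7
tool_pos: [0.5596, -0.1511, 0.1503]
tcp_rot: [180.0, -0.0, 93.2]
wrist_force: [0.2, -0.4, -0.7]
finger_gap: 0.0853
grip_force: 0.0
```

Run:
```python
from h import *
s=arm.get_state(); print(s['tool_pos'],s['tcp_rot'],s['q'].round())
print('lid tool',tool([.5592,-.1517,.0055]))
```

```text
[ 0.55960215 -0.15109953  0.15034391] [ 1.79999667e+02 -4.05535549e-02  9.31539673e+01] [ 33.  25. -26. 101.  13.  57.   5.]
lid tool [ -0.7  -0.4 144.8]
```

step_arm(
  grip_force=100,
  rows=[
    {"grip": 85,"translation": [-0.7,-0.4,0],"roll": 0.3},
    {"grip": 85,"translation": [-0.7,-0.4,40],"roll": 0.3},
    {"grip": 85,"translation": [-0.7,-0.4,80],"roll": 0.3},
    {"grip": 85,"translation": [-0.7,-0.4,115],"roll": 0.3},
    {"grip": 85,"translation": [-0.7,-0.4,135],"roll": 0.3},
    {"grip": 85,"translation": [-0.7,-0.4,143],"roll": 0.3},
    {"grip": 85,"translation": [-0.7,-0.4,143],"roll": 0.3},
  ],
)

```text
time: 39.28
tool_pos: [0.5582, -0.1527, 0.006]
tcp_rot: [-179.9, -0.1, 92.8]
wrist_force: [0.9, -0.2, 0.2]
finger_gap: 0.085
grip_force: 0.0
```

step_arm(
  rows=[
    {"grip": 45,"translation": [0,0,0],"roll": 0},
    {"grip": 45,"translation": [0,0,0],"roll": 0},
    {"grip": 45,"translation": [0,0,0],"roll": 0},
    {"grip": 45,"translation": [0,0,0],"roll": 0},
    {"grip": 45,"translation": [0,0,0],"roll": 0},
    {"grip": 45,"translation": [0,0,0],"roll": 0},
  ],
)

```text
time: 39.78
tool_pos: [0.5601, -0.1539, 0.0094]
tcp_rot: [179.8, 0.1, 92.7]
wrist_force: [-0.7, 0.9, 9.7]
finger_gap: 0.0569
grip_force: 106.4
```

Run:
```python
from h import *
s=arm.get_state(); print(s['tool_pos'],s['tcp_rot'],s['finger_gap'],s['grip_force'],s['wrist_force'])
print(tool([.5844,.1135,.12]))
```

```text
[ 0.56012987 -0.1539045   0.00937842] [1.79847717e+02 5.60245137e-02 9.27051210e+01] 0.05690808171151214 106.36114150285721 [-0.65676643  0.90207918  9.68584807]
[ 265.9   37.2 -110.8]
```

step_arm(
  rows=[
    {"grip": 45,"translation": [0,0,-15],"roll": 0},
    {"grip": 45,"translation": [0,0,-45],"roll": 0},
    {"grip": 45,"translation": [0,0,-80],"roll": 0},
    {"grip": 45,"translation": [0,0,-112],"roll": 0},
    {"grip": 45,"translation": [33,4.5,-112],"roll": 0},
    {"grip": 45,"translation": [66,9,-112],"roll": 0},
    {"grip": 45,"translation": [100,13.5,-112],"roll": 0},
    {"grip": 45,"translation": [134,18,-112],"roll": 0},
    {"grip": 45,"translation": [168,22.5,-112],"roll": 0},
    {"grip": 45,"translation": [202,27,-112],"roll": 0},
    {"grip": 45,"translation": [236,31.5,-112],"roll": 0},
    {"grip": 45,"translation": [266,36,-112],"roll": 0},
  ],
)

```text
time: 40.78
tool_pos: [0.5825, 0.116, 0.1209]
tcp_rot: [179.9, -0.0, 92.7]
wrist_force: [-0.0, 0.2, -1.6]
finger_gap: 0.0573
grip_force: 106.7
```

step_arm(
  rows=[
    {"grip": 45,"translation": [0,0,0],"roll": 0},
    {"grip": 45,"translation": [0,0,0],"roll": 0},
    {"grip": 45,"translation": [0,0,0],"roll": 0},
    {"grip": 45,"translation": [0,0,0],"roll": 0},
  ],
)

```text
time: 41.12
tool_pos: [0.5826, 0.1124, 0.1199]
tcp_rot: [180.0, 0.0, 92.6]
wrist_force: [0.2, 0.5, -1.0]
finger_gap: 0.0571
grip_force: 106.8
```

Run:
```python
from h import *
s=arm.get_state(); print(s['tool_pos'],s['tcp_rot'],s['finger_gap'],s['grip_force'],s['wrist_force'])
im,d,p=snap('wrist','w25');X=cloud(d,p); hsv=cv2.cvtColor(im,cv2.COLOR_RGB2HSV)
T=(X-s['tool_pos'])@Ro.from_euler('xyz',s['tcp_rot'],degrees=True).as_matrix()*1000
m=(d>0)&(T[...,2]>-80)&(T[...,2]<-60)&(T[...,0]>30)&(abs(T[...,1])<40)
z=np.median(T[m][:,2]); q=T[m&(abs(T[...,2]-z)<2.5)]
print('lid top',z,'end',np.percentile(q[:,0],99.8),q[:,0].max())
for x in(40,60,80):
    w=q[abs(q[:,0]-x)<4];print(x,w[:,1].min(),w[:,1].max())
o=(hsv[...,0]>5)&(hsv[...,0]<19)&(hsv[...,1]>190)&(d>0)&(abs(X[...,2]-.013)<.004)
P=T[o];print(o.sum())
for x in range(20,90,10):
    w=P[abs(P[:,0]-x)<4]; a=w[w[:,1]<0][:,1];b=w[w[:,1]>0][:,1]
    print(x,(a.max(),a.min()) if len(a) else None,(b.min(),b.max()) if len(b) else None)
print('tin centre',tool([.5829,.11335,.12]))
```

```text
[0.58262846 0.11237323 0.11987928] [1.79957401e+02 3.32806981e-02 9.26143180e+01] 0.05710938114867672 106.76567673683167 [ 0.24840595  0.53827936 -1.02359626]
lid top -65.45415470994558 end 87.41909372632144 87.66611750556058
40 -29.279069454466512 28.77632210516742
60 -29.45945429777537 29.07486690351435
80 -29.44131839335723 28.916885372842863
0
20 None None
30 None None
40 None None
50 None None
60 None None
70 None None
80 None None
tin centre [ 1.   0.4 -0.3]
```

step_arm(
  rows=[
    {"grip": 45,"translation": [-0.5,0.6,0],"roll": 0},
    {"grip": 45,"translation": [-0.5,0.6,15],"roll": 0},
    {"grip": 45,"translation": [-0.5,0.6,30],"roll": 0},
    {"grip": 45,"translation": [-0.5,0.6,42],"roll": 0},
    {"grip": 45,"translation": [-0.5,0.6,52],"roll": 0},
    {"grip": 45,"translation": [-0.5,0.6,60],"roll": 0},
    {"grip": 45,"translation": [-0.5,0.6,66],"roll": 0},
    {"grip": 45,"translation": [-0.5,0.6,70],"roll": 0},
    {"grip": 45,"translation": [-0.5,0.6,70],"roll": 0},
  ],
)

```text
time: 41.92
tool_pos: [0.5827, 0.1131, 0.0487]
tcp_rot: [-180.0, -0.0, 92.7]
wrist_force: [-1.6, -0.7, -2.3]
finger_gap: 0.057
grip_force: 106.8
```

step_arm(
  grip_force=120,
  rows=[
    {"grip": 45,"translation": [0,0,4],"roll": 0},
    {"grip": 45,"translation": [0,0,8],"roll": 0},
    {"grip": 45,"translation": [0,0,12],"roll": 0},
    {"grip": 45,"translation": [0,0,16],"roll": 0},
    {"grip": 45,"translation": [0,0,16],"roll": 0},
  ],
)

```text
time: 42.33
tool_pos: [0.5834, 0.1136, 0.0338]
tcp_rot: [179.9, -0.0, 92.7]
wrist_force: [-0.9, 1.0, 0.4]
finger_gap: 0.057
grip_force: 128.3
```

step_arm(
  rows=[
    {"grip": 45,"translation": [0,0,4],"roll": 0},
    {"grip": 45,"translation": [0,0,8],"roll": 0},
    {"grip": 45,"translation": [0,0,12],"roll": 0},
    {"grip": 45,"translation": [0,0,15],"roll": 0},
    {"grip": 45,"translation": [0,0,15],"roll": 0},
  ],
)

```text
time: 42.75
tool_pos: [0.5834, 0.1136, 0.019]
tcp_rot: [179.9, -0.0, 92.7]
wrist_force: [-2.3, 1.1, 3.9]
finger_gap: 0.0568
grip_force: 129.0
```

step_arm(
  rows=[
    {"grip": 45,"translation": [0,0,2],"roll": 0},
    {"grip": 45,"translation": [0,0,4],"roll": 0},
    {"grip": 45,"translation": [0,0,5],"roll": 0},
    {"grip": 45,"translation": [0,0,5],"roll": 0},
  ],
)

```text
time: 43.08
tool_pos: [0.5835, 0.1137, 0.0145]
tcp_rot: [179.9, -0.0, 92.7]
wrist_force: [-6.0, 0.1, 12.8]
finger_gap: 0.0568
grip_force: 129.4
```

```bash
cat > lid.py <<'E'
from h import *
import sys
s=arm.get_state(); print(s['tool_pos'],s['tcp_rot'],s['finger_gap'],s['grip_force'],s['wrist_force'])
im,d,p=snap('wrist',sys.argv[1]);X=cloud(d,p)
T=(X-s['tool_pos'])@Ro.from_euler('xyz',s['tcp_rot'],degrees=True).as_matrix()*1000
m=(d>0)&(X[...,2]>.07)&(X[...,2]<.12)&(T[...,0]>25)&(T[...,0]<84)&(abs(T[...,1])<25)
print('lid top z',np.median(X[m][:,2]),[np.median(X[m&(abs(T[...,0]-x)<6)][:,2]).round(4) for x in(35,55,78)])
E
python3 lid.py w26
```

```text
[0.58348709 0.11366147 0.01445101] [ 1.79921378e+02 -1.14618238e-02  9.27191294e+01] 0.056762717562403434 129.4472560286522 [-5.99602122  0.12636934 12.7745107 ]
lid top z 0.07992480044476141 [np.float64(0.0801), np.float64(0.0801), np.float64(0.0797)]
```

step_arm(
  rows=[
    {"grip": 45,"translation": [0,0,1],"roll": 0},
    {"grip": 45,"translation": [0,0,2],"roll": 0},
    {"grip": 45,"translation": [0,0,2.5],"roll": 0},
    {"grip": 45,"translation": [0,0,2.5],"roll": 0},
  ],
)

```text
time: 43.47
tool_pos: [0.5836, 0.1136, 0.0143]
tcp_rot: [179.9, 0.1, 92.7]
wrist_force: [-23.8, -6.0, 61.9]
finger_gap: 0.0565
grip_force: 135.1
```

```bash
python3 lid.py w27
```

```text
[0.58357847 0.11362436 0.01430675] [1.79896295e+02 5.61450375e-02 9.27163275e+01] 0.056474203632934254 135.05282431840897 [-23.82859634  -6.02427949  61.94684149]
lid top z 0.07988807951272595 [np.float64(0.08), np.float64(0.08), np.float64(0.0797)]
```

Hard stop at 62 N with no further travel, so the lid is home. Ease off, release, retreat and check.

step_arm(
  rows=[
    {"grip": 45,"translation": [0,0,-1.5],"roll": 0},
    {"grip": 45,"translation": [0,0,-2.3],"roll": 0},
    {"grip": 85,"translation": [0,0,-2.3],"roll": 0},
    {"grip": 85,"translation": [0,0,-2.3],"roll": 0},
    {"grip": 85,"translation": [0,0,-2.3],"roll": 0},
    {"grip": 85,"translation": [0,0,-2.3],"roll": 0},
    {"grip": 85,"translation": [0,0,-2.3],"roll": 0},
    {"grip": 85,"translation": [0,0,-2.3],"roll": 0},
    {"grip": 85,"translation": [0,0,-20],"roll": 0},
    {"grip": 85,"translation": [0,0,-60],"roll": 0},
    {"grip": 85,"translation": [0,0,-100],"roll": 0},
    {"grip": 85,"translation": [0,0,-140],"roll": 0},
  ],
)

```text
time: 44.52
tool_pos: [0.5824, 0.1133, 0.1522]
tcp_rot: [-179.9, -0.0, 92.7]
wrist_force: [0.4, 0.7, 0.7]
finger_gap: 0.0848
grip_force: 0.0
```

step_arm(
  rows=[
    {"grip": 85,"translation": [-40,0,-40],"roll": 0},
    {"grip": 85,"translation": [-80,0,-40],"roll": 0},
    {"grip": 85,"translation": [-120,0,-40],"roll": 0},
    {"grip": 85,"translation": [-160,0,-40],"roll": 0},
    {"grip": 85,"translation": [-200,0,-40],"roll": 0},
    {"grip": 85,"translation": [-240,0,-40],"roll": 0},
    {"grip": 85,"translation": [-240,0,-40],"roll": 0},
    {"grip": 85,"translation": [-240,0,-40],"roll": 0},
  ],
)

```text
time: 45.18
tool_pos: [0.5939, -0.1298, 0.1904]
tcp_rot: [-180.0, 0.0, 92.4]
wrist_force: [0.3, 0.5, -0.4]
finger_gap: 0.0847
grip_force: 0.0
```

Run:
```python
from h import *
im,d,p=snap('top','top28');X=cloud(d,p)
m=(X[...,2]>.068)&(X[...,2]<.09)&(d>0)&(X[...,1]>0.0)&(X[...,1]<.23)&(X[...,0]>.53)&(X[...,0]<.64)
print('lid',cv2.minAreaRect((X[m][:,:2]*1000).astype(np.float32)),np.median(X[m][:,2]))
m=(np.hypot(X[...,0]-.504,X[...,1]-.354)<.02)&(d>0)&(X[...,2]>.06)&(X[...,2]<.071);print(m.sum(),X[m].mean(0))
cv2.imwrite('pics/c28.png',cv2.resize(im[150:390,80:400,::-1],(800,600)))
```

```text
lid ((584.8451538085938, 114.19210815429688), (58.72122573852539, 171.9997100830078), 2.7923619747161865) 0.07928709007894384
289 [0.50310796 0.35398923 0.06589261]
```

View pics/c28.png

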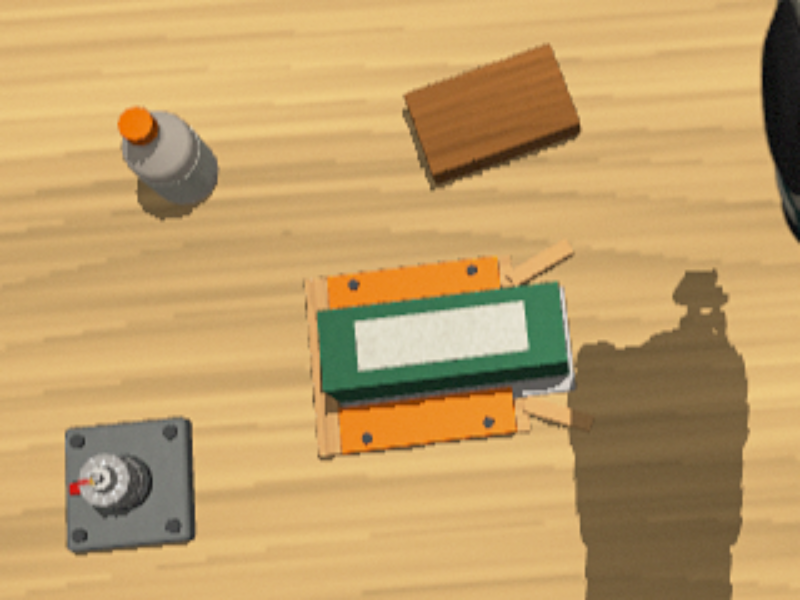

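The lid is flush at about (445,335) in the crop, all four spacers are stacked at (105,482), and the glue bottle and offcut are undisturbed.

```bash
python3 -c "
from bench import arm
print(arm.job_done())"
```

```text
the job is handed in; nothing more can be done
None
```

I've handed the job in: all four spacers are stacked on the arbor and the lid is pressed home on the tin, which is in the jig; the hand-in returned no verdict.

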